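# Thickness check of a sample strip

### The job

The narrow aluminium strip on top of the stack of sheets is to be measured in the bench thickness gauge. It lies too flat to be picked up, so slide it on its own until its end hangs about 4 cm out over the right-hand edge of the table, pinch that end by its two long edges and lift it off. Feed it flat between the gauge's guides, under the measuring foot, fully home against the end stop, then let go and push the gauge's ball lever down until the foot rests on the strip; leave the two wide sheets and the other things on the table where they are.

Things in the scene. Friction and masses are not known exactly. Their poses are not given: they have to be found in the camera images.
- strip: Sample strip: plain aluminium, 46 mm wide (its x), 200 mm long (its y), 2.5 mm thick, 50 to 80 g, narrowest and topmost sheet of the stack at the table's right-hand end, lying roughly along world y. Origin: centre of its underside. Closed fingertips pressed on it with about 5 to 15 N and moved sideways carry it along over the sheets below.
- strip_right_end (a point): Middle of the strip's end face that looks to the table's right-hand edge at the start (its -y end), half way up its thickness. The table top is z = 0; its straight right-hand edge runs along world x at y = -0.26, from x = 0.33 to 0.91, free air beyond; the top is 38 mm thick.
- sheet_middle: Wide aluminium sheet 90 x 176 x 2 mm directly under the strip. Origin: centre of its underside, x across, y along its length.
- sheet_bottom: Wide aluminium sheet 124 x 176 x 2 mm on the table under the middle one. Origin: centre of its underside, x across, y along its length.
- gauge: Bench thickness gauge, grey cast metal, fixed on the table; base 110 mm wide, 20 mm high, gauge x from -125 to +95 mm. Origin: on the table under the measuring foot; +x = feed direction (level, towards end stop and column), z up. Head and read-out hang over the rest from x = -32 mm on, |y| below 26 mm, from 78 to 118 mm above the table; the quill sticks up to 147 mm.
- gauge_rest (a point): Point on the gauge's flat steel rest, under the foot (gauge frame 0, 0, 45 mm), axes as the gauge. Rest: 78 mm wide, x = -118 to +36 mm. Two guides on it, 6 mm high, leave a channel 50 mm wide about the x axis from x = -94 to +22 mm and flare to 56 mm at the mouth (x = -117). Before the mouth (x below -125) is free air above the table: a strip fully home sticks out 52 mm there.
- gauge_stop (a point): Middle of the end stop's face at the level of the rest (gauge frame 30, 0, 45 mm); the stop is 12 mm high, 60 mm wide. With the strip home its centre lies 100 mm before this point.
- lever_ball (a point): Centre of the black ball, 21 mm across, on the end of the gauge's hand lever; gauge frame about (-45, 42, 152) mm with the lever up and (-70, 42, 93) mm when the foot rests on the strip.
- lever_hinge (a point): Centre of the lever's hub, on its axis, 70 mm from the ball (gauge frame 0, 42, 98 mm); the axis is horizontal, along the gauge's y.
- gauge_lever (a joint): Angle of the hand lever, rad: 0 = up (50 degrees above level, foot 18 mm above the rest), growing as the ball is pushed down towards the mouth side; stop at 1.05. Rack and pinion lower the foot 16.5 mm per rad, so it meets a strip on the rest at about 0.94. It starts between 0 and 0.2 and stays where it is left; about 2 N at the ball move it.
- quill: Measuring spindle with a flat round foot 16 mm across at its lower end; origin: centre of the foot's underside. It moves straight up and down, driven by the lever only.
- weight_200: Bystander: brass check weight with a knob, 29 mm across, 30 mm high; origin under its centre.
- weight_100: Bystander: brass check weight with a knob, 23 mm across, 24 mm high; origin under its centre.
- tweezers: Bystander: steel tweezers, 136 mm long, lying near the front edge; origin under the centre.
- rubber_stamp: Bystander: wooden hand stamp, 28 x 52 mm, 76 mm high; origin under its centre.
- vial_a: Bystander: plastic screw-cap vial, 26 mm across, 52 mm high; origin under its centre.
- vial_b: Bystander: plastic screw-cap vial, 26 mm across, 52 mm high; origin under its centre.
- vial_c: Bystander: plastic screw-cap vial, 26 mm across, 52 mm high; origin under its centre.
- stapler: Bystander: desk stapler 132 x 38 x 53 mm; origin under its centre.

How it is judged:
By the outcome, as a careful person would: the job done as asked, in the order asked, and still so for the second after the job is handed in, with the robot touching nothing.
It also fails if it takes over 72 s, if anything falls off the work surface, if the arm or the gripper's body presses on something with over 40 N, if the wrist force passes 120 N, or if a joint passes its speed limit or range.

### The arm

A 6-joint arm with a two-finger parallel gripper is mounted at the origin on a cart in front of the work surface, level with it; the furniture and walls round the work are solid. World frame = base frame: x ahead of the robot, y to its left, z up, the work surface at z = 0. Lengths are in m, angles in rad, forces in N, time in s.
With the tool pointing down it reaches from about 0.35 to 0.775 m from the base axis. Payload 5.5 kg.
Tool frame: the origin (TCP) lies on the mounting face of the last link; the fingertips stand 173 mm ahead of it and the grasp point (between the pads) lies 155 mm ahead of it; z points along the fingers, y is the direction in which the jaws open and shut (so a half turn about z gives the same grasp; the last joint's range is limited). The gripper opens to 85 mm and grips with 20 to 120 N. Pads are 22 mm wide; open, the fingers measure 114 mm over their backs; the gripper's body (76 mm by 85 mm) begins 54 mm behind the grasp point. The pads swing forward as they close: fully open they stand 13 mm farther back than shut.
Start: joints at [0.991, 0.313, 0.046, 1.304, 0, 1.431], TCP at [0.245, 0.52, 0.405] pointing down, gripper open.
Joint ranges: [-2.76, 2.76], [-0.86, 1.69], [-1.03, 1.26], [-2.2, 2.34], [-1.47, 1.5], [-3.14, 3.14]. Speed limits (rad/s): [2.57, 2.57, 3.14, 3.14, 3.14, 3.14].

### API

Orientations are given as a unit quaternion [w, x, y, z].
In Python, from workcell import get_state, eyes, env gives the robot as it stands. The module is installed in compiled form; this text tells all that it offers.
- The arm moves only by the tool carry_out, never from a script. Its argument "motion" is a list of rows, each an object of numbers: "jaw": the opening, from -1 (shut) to 1 (fully open); "tx", "ty", "tz": the shift along the tool's x, y, z in cm; "wx", "wy", "wz": the turn, a rotation vector about the tool's x, y, z in degrees. In form: [{"jaw": .., "tx": .., "ty": .., "tz": .., "wx": .., "wy": .., "wz": ..}, ...]. A call has 1 to 20 rows; each row shifts and turns the commanded pose from where the row before left it, along the tool's axes as they then stand; what a row does not reach is not made up. A row lasts 1/8 s, in which the tool goes at most 62.5 mm and 10.7 degrees, less where a joint would pass 70% of its speed; a pose out of reach is approached as far as the arm can. A call with a gripper value outside its range is refused whole. The fingers move at their own pace and stop on an object; "force" is the grip in N (left out, the last holds). Time passes only in rows, so rows that do not move let the fingers close. It gives the time, the measured TCP pose, the force and the opening at its end, in the units of the state.
- get_state(): the state, without advancing time (a new reading comes with each control period).
- eyes.read_camera(name): name is "scene" or "top" or "wrist"; returns the picture (420x560x3 uint8, blue, green, red); there is no depth.
- eyes.calibration(name): a dict with "K" (3x3 intrinsics, pixels), "camera_from_world" (4x4, takes a point from world to camera coordinates). Camera axes: x right, y up, looking along -z (the intrinsics and any distortion apply to the point x, -y, -z); pixel columns grow to the right and rows downward; lengths in m; the calibration is good to about 2 mm. A picture is of the moment at which its call begins: read the wrist's pose just before it. calibration takes no time and is no camera call; for the wrist camera it gives the pose at the moment of the call.
- env.hand_in(): hands the job in, once; it reports no verdict.
The state is a dict: "clock": time; "joint_pos": joint angles; "qvel": joint speeds; "tau": joint torques, N m; "tcp_pos": TCP position; "orientation": TCP orientation; "wrist_force": force on the tool from outside, world axes, zero at the start; "ft_torque": the same for the moment, N m; "finger_gap": finger opening in m.
Only numpy, scipy, OpenCV 4.12 (cv2) and the standard library are available. Lean on these libraries where they do the work, as an engineer would, in place of code of your own. Each camera call takes 0.05 s, during which the arm holds its last target.

## Working session

There is one attempt and no reset: what is moved stays moved. The work goes in short steps, Python scripts to look and compute and a tool call to move; the robot and the scene stay as the last step left them, time stands still between calls to the robot, and variables do not carry over. Pictures are saved under pics/ and viewed, and the job is handed in when it is done.

Besides the shell and the picture viewer there is one more tool, called after "Emit:" in YAML: its name, and indented under it one key for each argument. carry_out: Moves the arm, as the interface text tells. Its arguments: {"type":"object","properties":{"motion":{"type":"array"},"force":{"type":"number"}},"required":["motion"]}

```bash
mkdir -p pics; ls; python3 - <<'E'
from workcell import get_state, eyes
import cv2
s=get_state(); print(s)
for n in ("scene","top","wrist"):
    cv2.imwrite(f"pics/{n}0.png",eyes.read_camera(n)); c=eyes.calibration(n); print(n,c)
E
```

```text
pics
{'clock': 0.0, 'joint_pos': array([ 9.91380747e-01,  3.13999207e-01,  4.50157676e-02,  1.30358972e+00,
       -1.16196616e-05,  1.43123888e+00]), 'qvel': array([-4.04814503e-04, -2.75538584e-04, -2.38505486e-04,  3.07081522e-04,
       -3.61969509e-05, -7.81064885e-04]), 'tau': array([-5.33996317e-04, -4.80627072e+01,  2.98534495e+01,  1.93874975e-02,
       -1.55497387e-04, -9.81053148e-06]), 'tcp_pos': array([0.2447278 , 0.52011751, 0.40382431]), 'orientation': array([-3.07101430e-04,  2.18160307e-01,  9.75912543e-01, -8.33672302e-04]), 'wrist_force': array([0.17353356, 0.24571457, 0.46786127]), 'ft_torque': array([-0.01889542,  0.01899543, -0.04089537]), 'finger_gap': 0.08560670479023615}
scene {'K': array([[540.18984992,   0.        , 266.19212833],
       [  0.        , 540.18984992, 203.61315844],
       [  0.        ,   0.        ,   1.        ]]), 'camera_from_world': array([[ 0.87918342, -0.47647778, -0.00233341, -0.40389328],
       [ 0.35781031,  0.65697176,  0.66359617, -0.30339391],
       [-0.31465585, -0.58425767,  0.74808734, -1.0866331 ],
       [ 0.        ,  0
[... 205 characters left out ...]
'camera_from_world': array([[ 0.01762924, -0.99977421, -0.01186322,  0.10215121],
       [ 0.99803011,  0.01688152,  0.06042277, -0.54446671],
       [-0.06020886, -0.01290505,  0.99810238, -1.39345135],
       [ 0.        ,  0.        ,  0.        ,  1.        ]])}
wrist {'K': array([[302.72642354,   0.        , 280.44673794],
       [  0.        , 302.72642354, 214.43424897],
       [  0.        ,   0.        ,   1.        ]]), 'camera_from_world': array([[ 0.42632951,  0.90456572, -0.00199938, -0.57360194],
       [-0.86761905,  0.40828896, -0.28379095,  0.03672686],
       [-0.25589124,  0.12272316,  0.95888409, -0.38061607],
       [ 0.        ,  0.        ,  0.        ,  1.        ]])}
```

View pics/scene0.png

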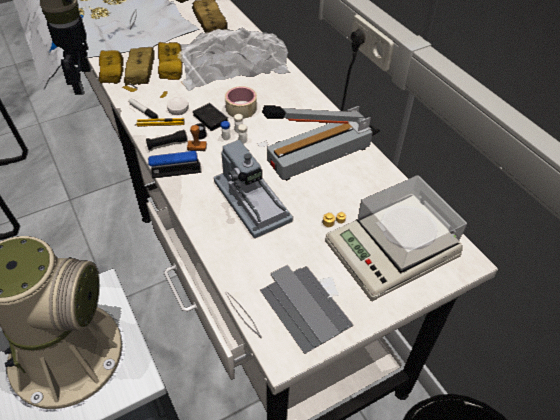

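View pics/top0.png

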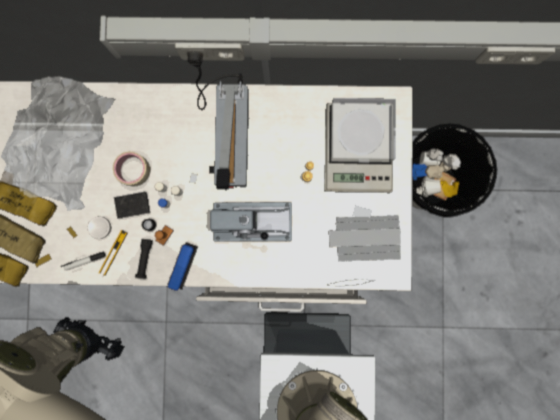

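The top view shows the stack at about (367,238), the gauge at (252,221) with its mouth to the right and the lever ball near (265,236). I'll enlarge both.

```bash
python3 - <<'E'
import cv2
t=cv2.imread("pics/top0.png")
cv2.imwrite("pics/a1.png",cv2.resize(t[200:280,320:420],None,fx=8,fy=7.5,interpolation=cv2.INTER_CUBIC)[:600])
cv2.imwrite("pics/a2.png",cv2.resize(t[190:255,200:300],None,fx=8,fy=8,interpolation=cv2.INTER_CUBIC))
s=cv2.imread("pics/scene0.png")
cv2.imwrite("pics/a3.png",cv2.resize(s[130:240,205:305],None,fx=5.4,fy=5.4,interpolation=cv2.INTER_CUBIC))
cv2.imwrite("pics/a4.png",cv2.resize(s[255:355,250:360],None,fx=6,fy=6,interpolation=cv2.INTER_CUBIC))
E
```

```text
(no output)
```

View pics/a1.png

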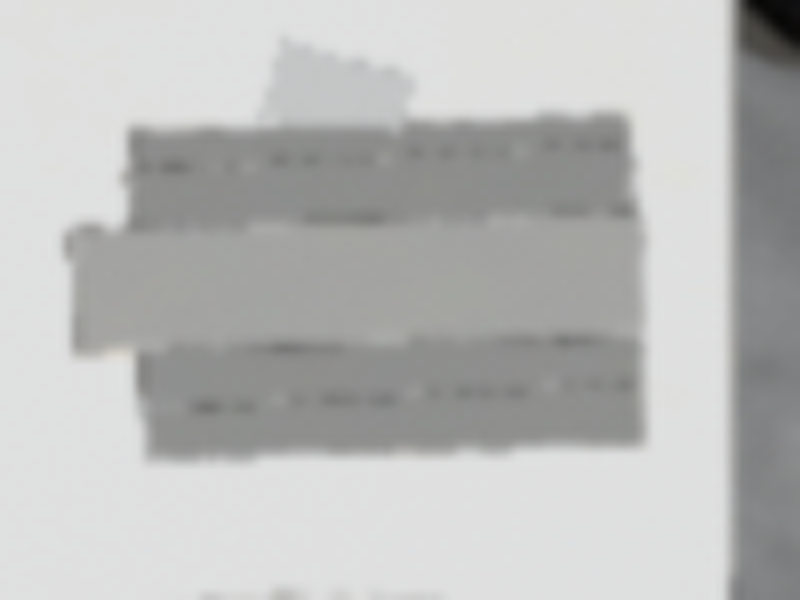

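View pics/a2.png

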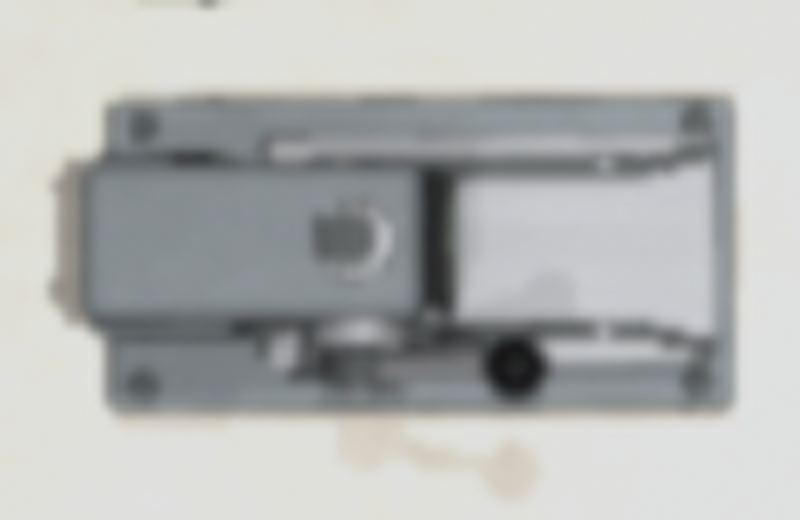

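View pics/a3.png

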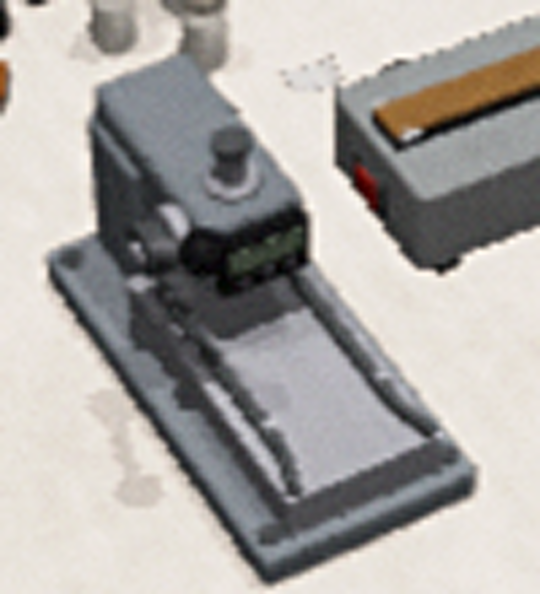

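View pics/a4.png

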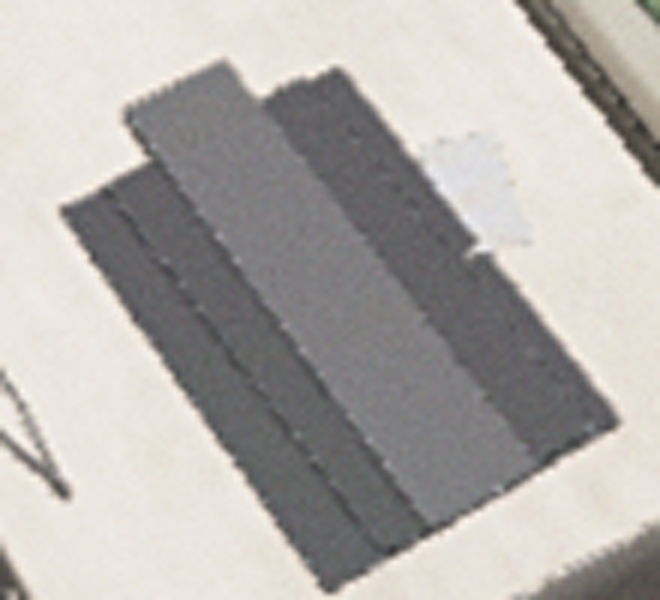

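```bash
cat > h.py <<'E'
import numpy as np, cv2
from workcell import get_state, eyes, env
def ray(n,u,v,z,c=None):
    c=c or eyes.calibration(n); K=c["K"];T=c["camera_from_world"];R=T[:3,:3];t=T[:3,3]
    d=R.T@np.array([(u-K[0,2])/K[0,0],-(v-K[1,2])/K[1,1],-1.]); o=-R.T@t
    return o+d*(z-o[2])/d[2]
def proj(n,p,c=None):
    c=c or eyes.calibration(n); K=c["K"];T=c["camera_from_world"]; q=T[:3,:3]@np.array(p)+T[:3,3]
    return np.array([K[0,2]+K[0,0]*q[0]/-q[2],K[1,2]-K[1,1]*q[1]/-q[2]])
E
python3 - <<'E'
from h import *
np.set_printoptions(precision=4,suppress=True)
f=lambda x,y,z:ray("top",(x+.5)/8-.5+320,(y+.5)/7.5-.5+200,z)
g=lambda x,y,z:ray("top",(x+.5)/8-.5+200,(y+.5)/8-.5+190,z)
print("strip top");[print(f(*p,.0065)) for p in((70,230),(77,353),(640,225),(640,343))]
print("mid");[print(f(*p,.004)) for p in((128,165),(635,145),(140,408),(635,385))]
print("bot");[print(f(*p,.002)) for p in((130,128),(628,116),(148,458),(643,443))]
print("edge",f(735,300,0))
print("base");[print(g(*p,.02)) for p in((107,97),(733,97),(733,410),(107,410))]
print("rest mouth");[print(g(*p,.045)) for p in((715,150),(715,345))]
print("head");[print(g(*p,.118)) for p in((95,165),(420,165),(420,318),(95,318))]
print("ball");[print(g(515,366,z)) for z in(.152,.14)]
s=lambda x,y,z:ray("scene",(x+.5)/5.4-.5+205,(y+.5)/5.4-.5+130,z)
print("scene base near/right corners");[print(s(*p,.02)) for p in((268,562),(475,468),(50,255))]
s=lambda x,y,z:ray("scene",(x+.5)/6-.5+250,(y+.5)/6-.5+255,z)
print("scene strip");[print(s(*p,.0065)) for p in((127,108),(228,60),(428,525),(540,462))]
E
```

```text
strip top
[ 0.4978 -0.0265  0.0065]
[ 0.4518 -0.0295  0.0065]
[ 0.5031 -0.2262  0.0065]
[ 0.459  -0.2264  0.0065]
mid
[ 0.5226 -0.0468  0.004 ]
[ 0.5332 -0.2249  0.004 ]
[ 0.4316 -0.052   0.004 ]
[ 0.4433 -0.2252  0.004 ]
bot
[ 0.5367 -0.0476  0.002 ]
[ 0.5442 -0.2229  0.002 ]
[ 0.413  -0.0552  0.002 ]
[ 0.4217 -0.2285  0.002 ]
edge [ 0.4757 -0.2611  0.    ]
base
[0.5718 0.2984 0.02  ]
[0.5754 0.0793 0.02  ]
[0.4662 0.0775 0.02  ]
[0.4623 0.2956 0.02  ]
rest mouth
[0.555  0.0854 0.045 ]
[0.4881 0.0843 0.045 ]
head
[0.5415 0.2875 0.118 ]
[0.5433 0.1816 0.118 ]
[0.4936 0.1806 0.118 ]
[0.4918 0.2862 0.118 ]
ball
[0.478 0.148 0.152]
[0.4782 0.1485 0.14  ]
scene base near/right corners
[0.4701 0.0784 0.02  ]
[0.5759 0.0816 0.02  ]
[0.4652 0.2931 0.02  ]
scene strip
[ 0.4559 -0.028   0.0065]
[ 0.4998 -0.0271  0.0065]
[ 0.4638 -0.2251  0.0065]
[ 0.5101 -0.2235  0.0065]
```

The gauge origin comes out at about (0.520, 0.203), with the feed along +y to within 1°. The strip centre is at about (0.48, -0.127) with a yaw of about 2°. The sheet and base sizes match what's given. Next I'll move over the strip with the jaws shut and look with the wrist camera.

Emit:
carry_out:
  motion:
    - {"jaw": -1, "wz": 10.4}
    - {"jaw": -1, "wz": 10.4}
    - {"jaw": -1, "wz": 10.4}
    - {"jaw": -1, "wz": 10.4}
    - {"jaw": -1, "wz": 10.4}
    - {"jaw": -1, "wz": 10.4}
    - {"jaw": -1, "tx": -5.3, "ty": 1.78}
    - {"jaw": -1, "tx": -5.3, "ty": 1.78}
    - {"jaw": -1, "tx": -5.3, "ty": 1.78}
    - {"jaw": -1, "tx": -5.3, "ty": 1.78}
    - {"jaw": -1, "tx": -5.3, "ty": 1.78}
    - {"jaw": -1, "tx": -5.3, "ty": 1.78}
    - {"jaw": -1, "tx": -5.3, "ty": 1.78}
    - {"jaw": -1, "tx": -5.3, "ty": 1.78}
    - {"jaw": -1, "tx": -5.3, "ty": 1.78}
    - {"jaw": -1, "tx": -5.3, "ty": 1.78}
    - {"jaw": -1, "tx": -5.3, "ty": 1.78}
    - {"jaw": -1, "tx": -5.3, "ty": 1.78}
    - {"jaw": -1}
    - {"jaw": -1}
  force: 80

```text
invalid input at $.motion[0]: expected keys jaw, tx, ty, tz, wx, wy, wz
```

```bash
python3 - <<'E'
from h import *
s=get_state();print(s["clock"],s["tcp_pos"],s["orientation"],s["joint_pos"],s["wrist_force"])
c=eyes.calibration("wrist");im=eyes.read_camera("wrist");cv2.imwrite("pics/w1.png",im)
import pickle;pickle.dump(c,open("w1.pkl","wb"))
E
```

```text
0.15 [0.24475505 0.52016287 0.40403087] [-2.41960650e-04  2.18126831e-01  9.75920198e-01 -6.28438881e-04] [9.91379336e-01 3.13824393e-01 4.52774090e-02 1.30359612e+00
 1.07781527e-05 1.43116877e+00] [ 0.22592216 -0.71410954 -0.49788974]
```

View pics/w1.png

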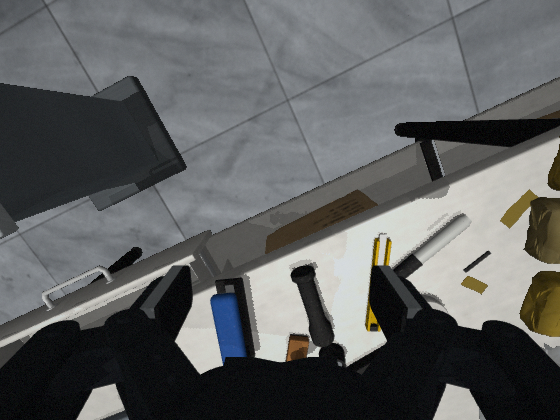

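The picture shows only the start pose, because the call was refused: every row needs all the keys.

Emit:
carry_out:
  motion:
    - {"jaw": -1, "tx": 0, "ty": 0, "tz": 0, "wx": 0, "wy": 0, "wz": 10.4}
    - {"jaw": -1, "tx": 0, "ty": 0, "tz": 0, "wx": 0, "wy": 0, "wz": 10.4}
    - {"jaw": -1, "tx": 0, "ty": 0, "tz": 0, "wx": 0, "wy": 0, "wz": 10.4}
    - {"jaw": -1, "tx": 0, "ty": 0, "tz": 0, "wx": 0, "wy": 0, "wz": 10.4}
    - {"jaw": -1, "tx": 0, "ty": 0, "tz": 0, "wx": 0, "wy": 0, "wz": 10.4}
    - {"jaw": -1, "tx": 0, "ty": 0, "tz": 0, "wx": 0, "wy": 0, "wz": 10.4}
    - {"jaw": -1, "tx": -5.3, "ty": 1.78, "tz": 0, "wx": 0, "wy": 0, "wz": 0}
    - {"jaw": -1, "tx": -5.3, "ty": 1.78, "tz": 0, "wx": 0, "wy": 0, "wz": 0}
    - {"jaw": -1, "tx": -5.3, "ty": 1.78, "tz": 0, "wx": 0, "wy": 0, "wz": 0}
    - {"jaw": -1, "tx": -5.3, "ty": 1.78, "tz": 0, "wx": 0, "wy": 0, "wz": 0}
    - {"jaw": -1, "tx": -5.3, "ty": 1.78, "tz": 0, "wx": 0, "wy": 0, "wz": 0}
    - {"jaw": -1, "tx": -5.3, "ty": 1.78, "tz": 0, "wx": 0, "wy": 0, "wz": 0}
    - {"jaw": -1, "tx": -5.3, "ty": 1.78, "tz": 0, "wx": 0, "wy": 0, "wz": 0}
    - {"jaw": -1, "tx": -5.3, "ty": 1.78, "tz": 0, "wx": 0, "wy": 0, "wz": 0}
    - {"jaw": -1, "tx": -5.3, "ty": 1.78, "tz": 0, "wx": 0, "wy": 0, "wz": 0}
    - {"jaw": -1, "tx": -5.3, "ty": 1.78, "tz": 0, "wx": 0, "wy": 0, "wz": 0}
    - {"jaw": -1, "tx": -5.3, "ty": 1.78, "tz": 0, "wx": 0, "wy": 0, "wz": 0}
    - {"jaw": -1, "tx": -5.3, "ty": 1.78, "tz": 0, "wx": 0, "wy": 0, "wz": 0}
    - {"jaw": -1, "tx": 0, "ty": 0, "tz": 0, "wx": 0, "wy": 0, "wz": 0}
    - {"jaw": -1, "tx": 0, "ty": 0, "tz": 0, "wx": 0, "wy": 0, "wz": 0}
  force: 80

```text
clock: 2.7
tcp_pos: [0.4845, -0.1061, 0.4043]
orientation: [-0.001, 0.692, 0.722, -0.0]
wrist_force: [0.1, 0.8, -0.3]
finger_gap: 0.0002
```

```bash
python3 - <<'E'
from h import *
s=get_state();print(s["clock"],s["tcp_pos"],s["orientation"],s["joint_pos"],s["wrist_force"])
c=eyes.calibration("wrist");im=eyes.read_camera("wrist");cv2.imwrite("pics/w2.png",im)
import pickle;pickle.dump(c,open("w2.pkl","wb"))
E
```

```text
2.7 [ 0.48451184 -0.1060963   0.40425972] [-8.10162221e-04  6.92404282e-01  7.21509281e-01 -1.02154977e-04] [-3.77683059e-01  1.61212511e-01 -1.52341120e-01  1.25882024e+00
  4.22539717e-04  1.15194933e+00] [ 0.08328567  0.79267276 -0.26352348]
```

View pics/w2.png

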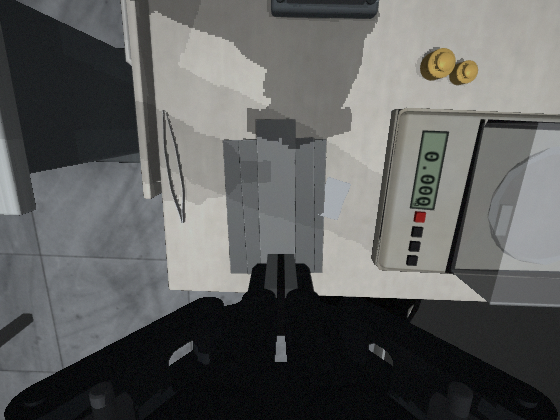

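```bash
python3 - <<'E'
import cv2
t=cv2.imread("pics/w2.png")
t=cv2.convertScaleAbs(t,alpha=1.8)
cv2.imwrite("pics/b1.png",cv2.resize(t[105:295,210:350],None,fx=4,fy=3.15,interpolation=cv2.INTER_CUBIC))
cv2.imwrite("pics/b1a.png",cv2.resize(t[110:150,215:335],None,fx=6.5,fy=6.5,interpolation=cv2.INTER_CUBIC))
cv2.imwrite("pics/b1b.png",cv2.resize(t[225:285,215:335],None,fx=6.5,fy=6.5,interpolation=cv2.INTER_CUBIC))
E
```

```text
(no output)
```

View pics/b1a.png

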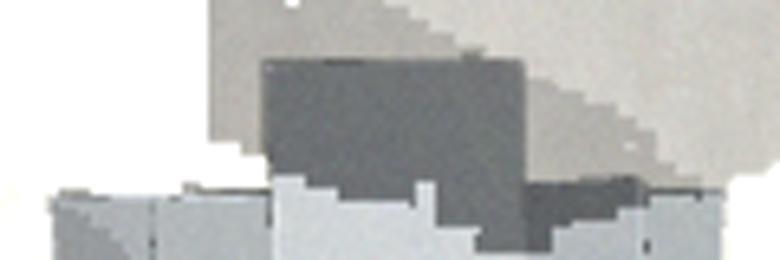

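View pics/b1b.png

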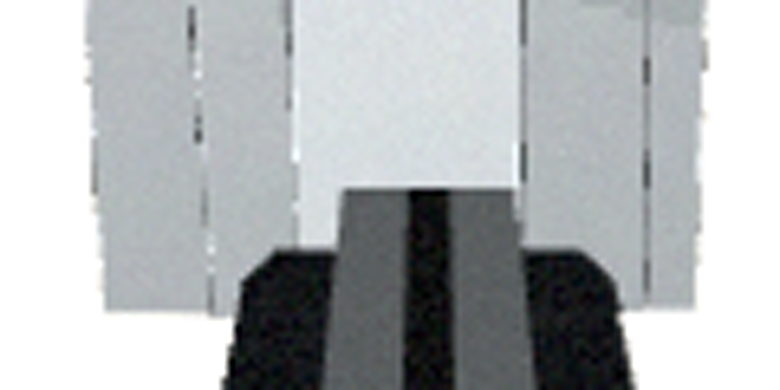

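```bash
python3 - <<'E'
from h import *
import pickle; c=pickle.load(open("w2.pkl","rb"))
a=lambda x,y,z:print(ray("w",(x+.5)/6.5-.5+215,(y+.5)/6.5-.5+110,z,c).round(4))
b=lambda x,y,z:print(ray("w",(x+.5)/6.5-.5+215,(y+.5)/6.5-.5+225,z,c).round(4))
print("strip far");a(263,60,.0065);a(523,60,.0065)
print("strip near sides");b(297,200,.0065);b(522,170,.0065)
print("bot");a(50,195,.002);a(722,192,.002);b(105,311,.002);b(695,308,.002)
print("mid");a(153,195,.004);a(645,192,.004);b(212,311,.004);b(645,308,.004)
print("mid near fl", proj("w",[.48,-.2255,.0065],c))
# lens centre of strip
E
```

```text
strip far
[ 0.4509 -0.0286  0.0065]
[ 0.4973 -0.0267  0.0065]
strip near sides
[ 0.4607 -0.2003  0.0065]
[ 0.506  -0.1919  0.0065]
bot
[ 0.4118 -0.0538  0.002 ]
[ 0.5353 -0.0483  0.002 ]
[ 0.4208 -0.2292  0.002 ]
[ 0.5441 -0.2234  0.002 ]
mid
[ 0.431  -0.0529  0.004 ]
[ 0.5209 -0.0487  0.004 ]
[ 0.4434 -0.2273  0.004 ]
[ 0.5334 -0.2229  0.004 ]
mid near fl [274.2177617  273.11913905]
```

The wrist view is clear. The strip's far end is centred at (0.474, -0.028), its yaw is about 3.1° and its width reads 46 mm, all consistent. I'll go down to just above a point near its centre.

Emit:
carry_out:
  motion:
    - {"jaw": -1, "tx": -1.2, "ty": -0.6, "tz": 3, "wx": 0, "wy": 0, "wz": -0.8}
    - {"jaw": -1, "tx": 0, "ty": 0, "tz": 4.5, "wx": 0, "wy": 0, "wz": 0}
    - {"jaw": -1, "tx": 0, "ty": 0, "tz": 5, "wx": 0, "wy": 0, "wz": 0}
    - {"jaw": -1, "tx": 0, "ty": 0, "tz": 4.5, "wx": 0, "wy": 0, "wz": 0}
    - {"jaw": -1, "tx": 0, "ty": 0, "tz": 3, "wx": 0, "wy": 0, "wz": 0}
    - {"jaw": -1, "tx": 0, "ty": 0, "tz": 1.5, "wx": 0, "wy": 0, "wz": 0}
    - {"jaw": -1, "tx": 0, "ty": 0, "tz": 0.3, "wx": 0, "wy": 0, "wz": 0}
    - {"jaw": -1, "tx": 0, "ty": 0, "tz": 0, "wx": 0, "wy": 0, "wz": 0}
    - {"jaw": -1, "tx": 0, "ty": 0, "tz": 0, "wx": 0, "wy": 0, "wz": 0}

```text
clock: 3.88
tcp_pos: [0.4801, -0.1186, 0.1879]
orientation: [0.001, 0.687, 0.727, 0.0]
wrist_force: [-0.3, 0.1, 0.0]
finger_gap: 0.0001
```

Emit:
carry_out:
  motion:
    - {"jaw": -1, "tx": 0, "ty": 0, "tz": 0.4, "wx": 0, "wy": 0, "wz": 0}
    - {"jaw": -1, "tx": 0, "ty": 0, "tz": 0.3, "wx": 0, "wy": 0, "wz": 0}
    - {"jaw": -1, "tx": 0, "ty": 0, "tz": 0, "wx": 0, "wy": 0, "wz": 0}

```text
clock: 4.25
tcp_pos: [0.4795, -0.1186, 0.18]
orientation: [0.0, 0.687, 0.727, 0.0]
wrist_force: [-0.2, 0.1, 3.3]
finger_gap: 0.0001
```

Emit:
carry_out:
  motion:
    - {"jaw": -1, "tx": 0, "ty": 0, "tz": 0.1, "wx": 0, "wy": 0, "wz": 0}
    - {"jaw": -1, "tx": 0, "ty": 0, "tz": 0, "wx": 0, "wy": 0, "wz": 0}

```text
clock: 4.5
tcp_pos: [0.4795, -0.1185, 0.1799]
orientation: [0.0, 0.687, 0.727, 0.0]
wrist_force: [-3.9, 1.3, 13.3]
finger_gap: -0.0002
```

Emit:
carry_out:
  motion:
    - {"jaw": -1, "tx": -0.3, "ty": 0, "tz": -0.03, "wx": 0, "wy": 0, "wz": 0}
    - {"jaw": -1, "tx": -0.6, "ty": 0, "tz": 0, "wx": 0, "wy": 0, "wz": 0}
    - {"jaw": -1, "tx": -0.6, "ty": 0, "tz": 0, "wx": 0, "wy": 0, "wz": 0}
    - {"jaw": -1, "tx": 0, "ty": 0, "tz": 0, "wx": 0, "wy": 0, "wz": 0}

```text
clock: 5.0
tcp_pos: [0.4806, -0.133, 0.1799]
orientation: [-0.0, 0.687, 0.727, 0.002]
wrist_force: [-0.3, 4.5, 10.6]
finger_gap: -0.0003
```

```bash
cat > look.py <<'E'
import sys,pickle
from h import *
n,f=sys.argv[1],sys.argv[2]
s=get_state();print(s["clock"],s["tcp_pos"].round(4),s["orientation"].round(4),s["joint_pos"].round(2),s["wrist_force"].round(1),s["finger_gap"])
c=eyes.calibration(n);im=eyes.read_camera(n);cv2.imwrite(f"pics/{f}_full.png",im);pickle.dump(c,open(f+".pkl","wb"))
x0,y0,x1,y1=map(int,sys.argv[3:7]);k=min(800/(x1-x0),600/(y1-y0));k=int(k*2)/2
a=float(sys.argv[7]) if len(sys.argv)>7 else 1
cv2.imwrite(f"pics/{f}.png",cv2.resize(cv2.convertScaleAbs(im[y0:y1,x0:x1],alpha=a),None,fx=k,fy=k,interpolation=cv2.INTER_CUBIC));print("k",k)
E
python3 look.py top t2 320 200 420 275
```

```text
5.0 [ 0.4806 -0.133   0.1799] [-1.000e-04  6.869e-01  7.268e-01  1.500e-03] [-0.43  0.36 -0.5   0.72  0.    1.08] [-0.3  4.5 10.6] -0.0002513701810737208
k 8.0
```

View pics/t2.png

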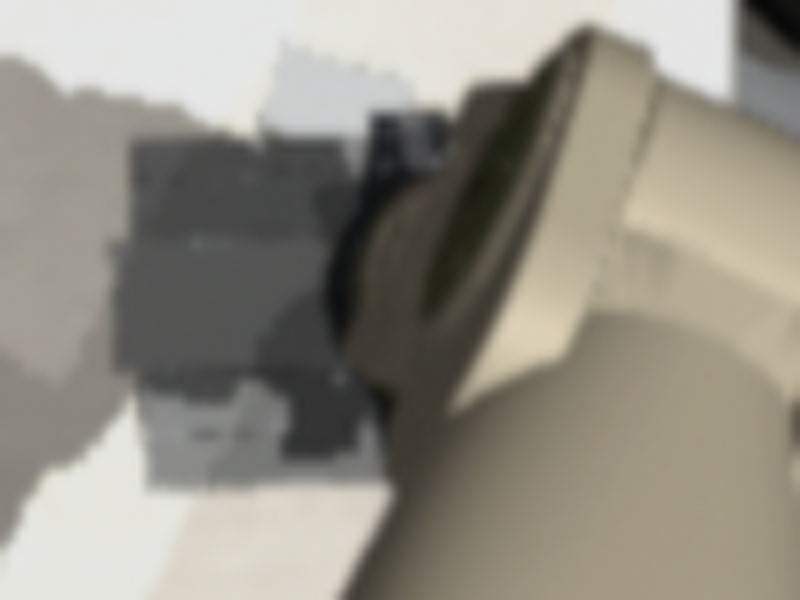

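The strip's far end moved from column ~72 to ~113 in the crop (about 14 mm), while the sheets stayed at 130. It is sliding on its own, so I'll continue.

Emit:
carry_out:
  motion:
    - {"jaw": -1, "tx": -0.6, "ty": 0, "tz": 0, "wx": 0, "wy": 0, "wz": 0}
    - {"jaw": -1, "tx": -0.7, "ty": 0, "tz": 0, "wx": 0, "wy": 0, "wz": 0}
    - {"jaw": -1, "tx": -0.7, "ty": 0, "tz": 0, "wx": 0, "wy": 0, "wz": 0}
    - {"jaw": -1, "tx": -0.6, "ty": 0, "tz": 0, "wx": 0, "wy": 0, "wz": 0}
    - {"jaw": -1, "tx": 0, "ty": 0, "tz": 0, "wx": 0, "wy": 0, "wz": 0}

```text
clock: 5.68
tcp_pos: [0.4821, -0.159, 0.1799]
orientation: [-0.0, 0.687, 0.727, 0.001]
wrist_force: [-0.2, 4.7, 10.2]
finger_gap: -0.0
```

Emit:
carry_out:
  motion:
    - {"jaw": -1, "tx": -0.6, "ty": 0, "tz": 0, "wx": 0, "wy": 0, "wz": 0}
    - {"jaw": -1, "tx": -0.7, "ty": 0, "tz": 0, "wx": 0, "wy": 0, "wz": 0}
    - {"jaw": -1, "tx": -0.7, "ty": 0, "tz": 0, "wx": 0, "wy": 0, "wz": 0}
    - {"jaw": -1, "tx": -0.7, "ty": 0, "tz": 0, "wx": 0, "wy": 0, "wz": 0}
    - {"jaw": -1, "tx": -0.5, "ty": 0, "tz": 0, "wx": 0, "wy": 0, "wz": 0}
    - {"jaw": -1, "tx": 0, "ty": 0, "tz": 0, "wx": 0, "wy": 0, "wz": 0}
    - {"jaw": -1, "tx": 0, "ty": 0, "tz": -0.4, "wx": 0, "wy": 0, "wz": 0}
    - {"jaw": -1, "tx": 0, "ty": 0, "tz": -4, "wx": 0, "wy": 0, "wz": 0}
    - {"jaw": 1, "tx": 0, "ty": 0, "tz": -5, "wx": 0, "wy": 0, "wz": 0}
    - {"jaw": 1, "tx": 0, "ty": 0, "tz": -4, "wx": 0, "wy": 0, "wz": 0}
    - {"jaw": 1, "tx": -3, "ty": 0, "tz": 0, "wx": 0, "wy": 0, "wz": 0}
    - {"jaw": 1, "tx": -3, "ty": 0, "tz": 0, "wx": 0, "wy": 0, "wz": 0}
    - {"jaw": 1, "tx": 0, "ty": 0, "tz": 0, "wx": 0, "wy": 0, "wz": 0}
    - {"jaw": 1, "tx": 0, "ty": 0, "tz": 0, "wx": 0, "wy": 0, "wz": 0}

```text
clock: 7.42
tcp_pos: [0.4865, -0.2509, 0.3125]
orientation: [-0.001, 0.687, 0.726, 0.0]
wrist_force: [-0.4, 0.3, -0.4]
finger_gap: 0.0854
```

```bash
python3 look.py wrist w3 0 0 560 420 1.5
```

```text
7.425 [ 0.4865 -0.2509  0.3125] [-0.0008  0.6872  0.7265  0.    ] [-0.62  0.31 -0.2   1.07  0.    0.89] [-0.4  0.3 -0.4] 0.08536277424839997
k 1.0
```

View pics/w3.png

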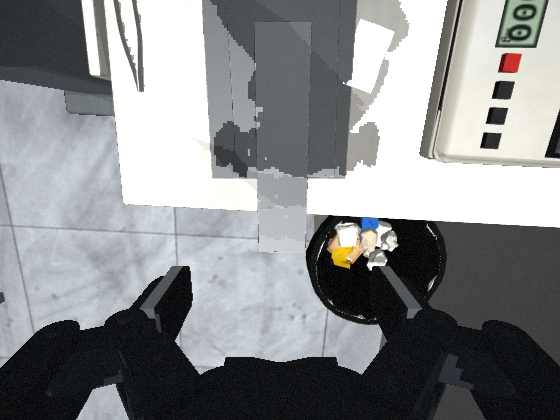

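```bash
python3 - <<'E'
from h import *
import pickle; c=pickle.load(open("w3.pkl","rb"))
for u,v,z in((258,251,.0065),(307,252,.0065),(255,22,.0065),(312,21,.0065),(255,211,0),(312,213,0),(214,179,.002),(347,176,.002)): print(u,v,ray("w",u,v,z,c).round(4))
E
python3 -c "
import cv2;t=cv2.imread('pics/w3_full.png');cv2.imwrite('pics/w3b.png',cv2.resize(t[160:270,220:340],None,fx=5,fy=5,interpolation=cv2.INTER_CUBIC))"
```

```text
258 251 [ 0.4661 -0.2994  0.0065]
307 252 [ 0.5145 -0.2978  0.0065]
255 22 [ 0.457  -0.1012  0.0065]
312 21 [ 0.5026 -0.098   0.0065]
255 211 [ 0.4614 -0.2604  0.    ]
312 213 [ 0.5169 -0.2594  0.    ]
214 179 [ 0.4223 -0.2308  0.002 ]
347 176 [ 0.5461 -0.2212  0.002 ]
```

View pics/w3b.png

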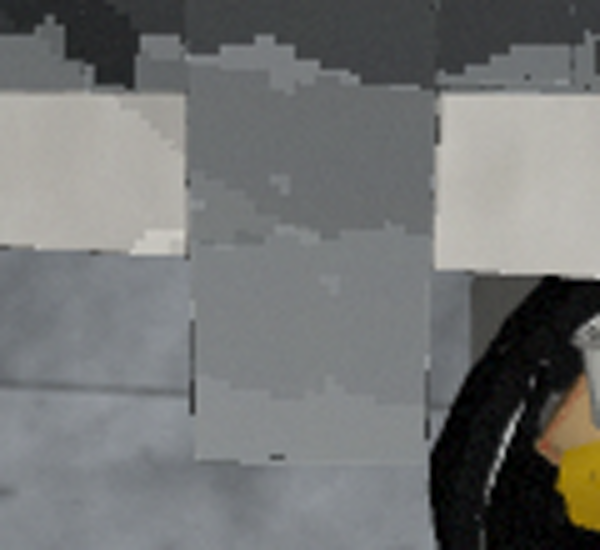

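The strip end is at (0.4895, -0.2995), which is 39.5 mm past the edge, and the sheets haven't moved. Now I'll go down astride the overhang.

Emit:
carry_out:
  motion:
    - {"jaw": 1, "tx": -3.4, "ty": 0.05, "tz": 0, "wx": 0, "wy": 0, "wz": 0}
    - {"jaw": 1, "tx": 0, "ty": 0, "tz": 4, "wx": 0, "wy": 0, "wz": 0}
    - {"jaw": 1, "tx": 0, "ty": 0, "tz": 4, "wx": 0, "wy": 0, "wz": 0}
    - {"jaw": 1, "tx": 0, "ty": 0, "tz": 4, "wx": 0, "wy": 0, "wz": 0}
    - {"jaw": 1, "tx": 0, "ty": 0, "tz": 2.5, "wx": 0, "wy": 0, "wz": 0}
    - {"jaw": 1, "tx": 0, "ty": 0, "tz": 1, "wx": 0, "wy": 0, "wz": 0}
    - {"jaw": 1, "tx": 0, "ty": 0, "tz": 0, "wx": 0, "wy": 0, "wz": 0}
    - {"jaw": 1, "tx": 0, "ty": 0, "tz": 0, "wx": 0, "wy": 0, "wz": 0}

```text
clock: 8.48
tcp_pos: [0.4898, -0.2853, 0.1592]
orientation: [0.001, 0.687, 0.727, 0.0]
wrist_force: [-0.6, -0.3, 0.1]
finger_gap: 0.0856
```

```bash
python3 look.py wrist w4 0 0 560 420 1.5
```

```text
8.475 [ 0.4898 -0.2853  0.1592] [1.000e-03 6.870e-01 7.267e-01 2.000e-04] [-0.67  0.49 -0.34  0.74  0.    0.85] [-0.6 -0.3  0.1] 0.0855529225446895
k 1.0
```

View pics/w4.png

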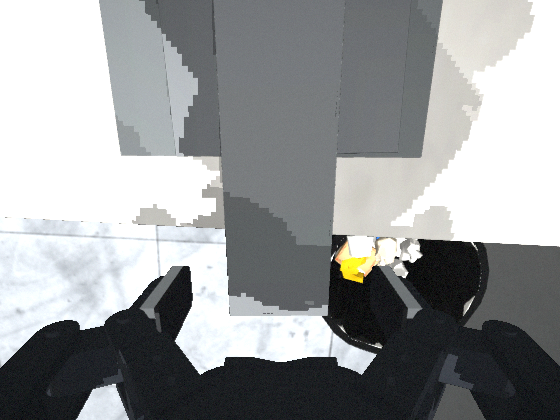

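The strip end runs from column 230 to 330, centred between the pads at 190 and 372. I'll close on it.

Emit:
carry_out:
  motion:
    - {"jaw": 1, "tx": 0, "ty": 0, "tz": 0.2, "wx": 0, "wy": 0, "wz": 0}
    - {"jaw": 0.3, "tx": 0, "ty": 0, "tz": 0, "wx": 0, "wy": 0, "wz": 0}
    - {"jaw": 0.3, "tx": 0, "ty": 0, "tz": 0, "wx": 0, "wy": 0, "wz": 0}
    - {"jaw": -0.3, "tx": 0, "ty": 0, "tz": 0, "wx": 0, "wy": 0, "wz": 0}
    - {"jaw": -1, "tx": 0, "ty": 0, "tz": 0, "wx": 0, "wy": 0, "wz": 0}
    - {"jaw": -1, "tx": 0, "ty": 0, "tz": 0, "wx": 0, "wy": 0, "wz": 0}
    - {"jaw": -1, "tx": 0, "ty": 0, "tz": 0, "wx": 0, "wy": 0, "wz": 0}
    - {"jaw": -1, "tx": 0, "ty": 0, "tz": 0, "wx": 0, "wy": 0, "wz": 0}
  force: 60

```text
clock: 9.52
tcp_pos: [0.4893, -0.2852, 0.156]
orientation: [0.0, 0.687, 0.727, 0.0]
wrist_force: [-0.3, -0.0, 0.6]
finger_gap: 0.0438
```

```bash
python3 look.py wrist w5 0 0 560 420 1.5
```

```text
9.525 [ 0.4893 -0.2852  0.156 ] [0.     0.6871 0.7266 0.    ] [-0.67  0.49 -0.34  0.73  0.    0.85] [-0.3 -0.   0.6] 0.04384801603465606
k 1.0
```

View pics/w5.png

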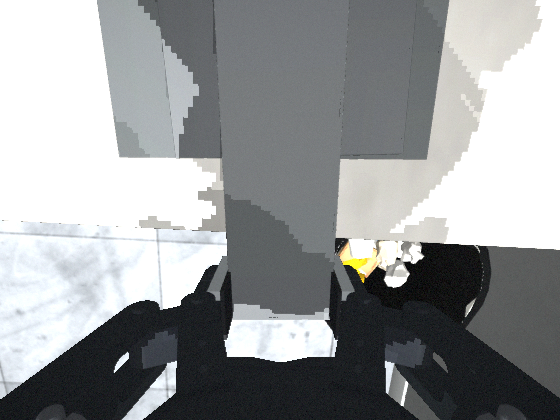

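It's gripped by the two long edges. I'll lift it slowly and check.

Emit:
carry_out:
  motion:
    - {"jaw": -1, "tx": 0, "ty": 0, "tz": -0.3, "wx": 0, "wy": 0, "wz": 0}
    - {"jaw": -1, "tx": 0, "ty": 0, "tz": -0.7, "wx": 0, "wy": 0, "wz": 0}
    - {"jaw": -1, "tx": 0, "ty": 0, "tz": -1, "wx": 0, "wy": 0, "wz": 0}
    - {"jaw": -1, "tx": 0, "ty": 0, "tz": -2, "wx": 0, "wy": 0, "wz": 0}
    - {"jaw": -1, "tx": 0, "ty": 0, "tz": -2, "wx": 0, "wy": 0, "wz": 0}
    - {"jaw": -1, "tx": 0, "ty": 0, "tz": -2, "wx": 0, "wy": 0, "wz": 0}
    - {"jaw": -1, "tx": 0, "ty": 0, "tz": 0, "wx": 0, "wy": 0, "wz": 0}
    - {"jaw": -1, "tx": 0, "ty": 0, "tz": 0, "wx": 0, "wy": 0, "wz": 0}
  force: 90

```text
clock: 10.58
tcp_pos: [0.489, -0.285, 0.2357]
orientation: [-0.0, 0.687, 0.727, 0.0]
wrist_force: [0.5, 0.6, -0.7]
finger_gap: 0.0428
```

```bash
python3 look.py wrist w6 0 0 560 420 1.5; python3 look.py scene s6 200 130 400 380
```

```text
10.575 [ 0.489  -0.285   0.2357] [-1.000e-04  6.871e-01  7.266e-01  0.000e+00] [-0.67  0.4  -0.26  0.91  0.    0.85] [ 0.5  0.6 -0.7] 0.04277501909913364
k 1.0
10.625 [ 0.4889 -0.2849  0.2353] [-6.000e-04  6.871e-01  7.266e-01 -0.000e+00] [-0.67  0.4  -0.26  0.91  0.    0.85] [-0.1  0.3 -0.7] 0.04274850739384163
k 2.0
```

View pics/w6.png

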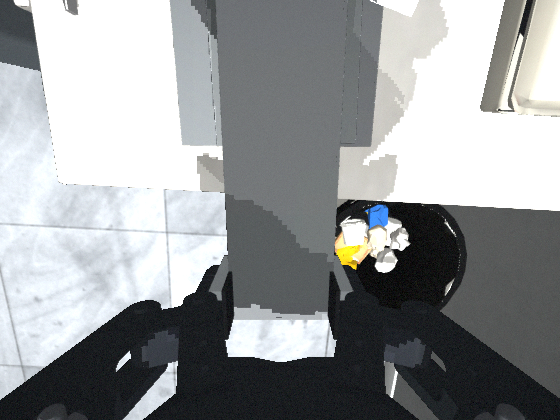

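View pics/s6.png

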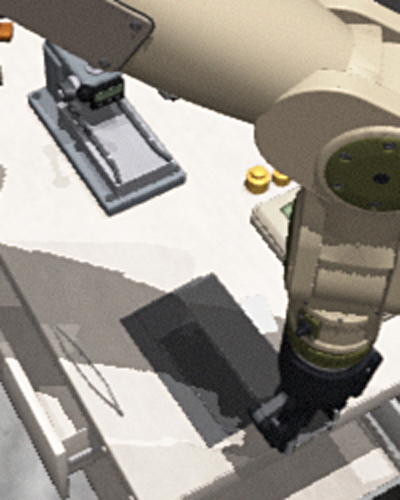

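The strip is lifted and both sheets stayed. At row 0 it looks slightly narrower than before, so I'll measure how much it droops.

```bash
cat > tilt.py <<'E'
import sys,pickle
from h import *
from scipy.optimize import least_squares
from scipy.spatial.transform import Rotation as Rn
def fit(f,pos,quat,rows,x0=150,x1=400,guess=None,show=True):
    c=pickle.load(open(f+".pkl","rb"));im=cv2.imread(f"pics/{f}_full.png")
    R=Rn.from_quat([quat[1],quat[2],quat[3],quat[0]]).as_matrix()
    return c,im,R
E
python3 - <<'E'
import cv2,numpy as np
for f in("w5","w6"):
    im=cv2.cvtColor(cv2.imread(f"pics/{f}_full.png"),cv2.COLOR_BGR2GRAY)
    o=[]
    for (a,b) in((205,240),(325,362)):
        o.append(cv2.resize(im[0:260,a:b],None,fx=8,fy=2.2,interpolation=cv2.INTER_CUBIC))
    p=np.hstack(o);p=cv2.convertScaleAbs(p,alpha=1.6);cv2.imwrite(f"pics/{f}_e.png",p);print(p.shape)
E
```

```text
(572, 576)
(572, 576)
```

View pics/w5_e.png

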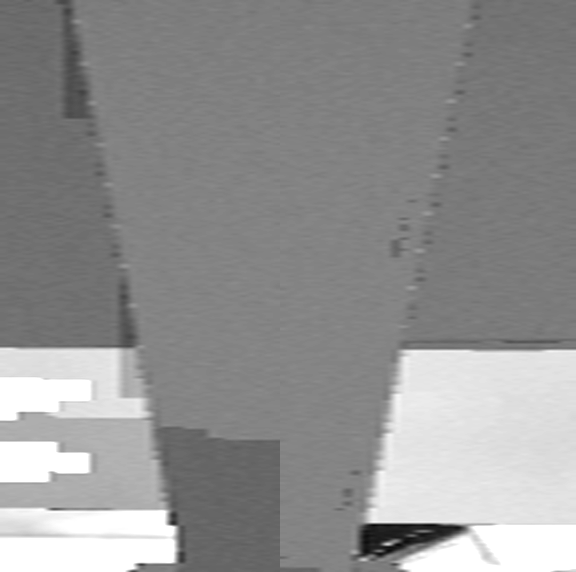

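View pics/w6_e.png

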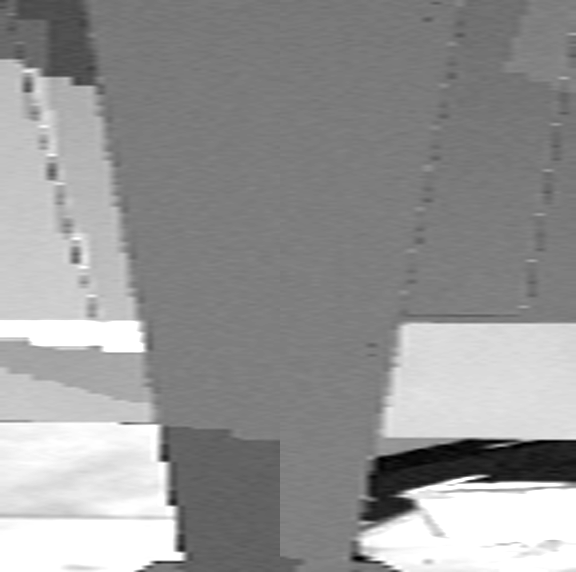

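```bash
python3 - <<'E'
from h import *
import pickle
from scipy.optimize import least_squares
obs={"w5":((0,214.4,349),(250,227.7,334.7)),"w6":((0,216.6,347.7),(250,227.9,334.6))}
pos={"w5":(.4893,-.2852,.156),"w6":(.489,-.285,.2357)}
for f in obs:
    c=pickle.load(open(f+".pkl","rb"));P=np.array(pos[f])
    L=np.array([-.0545,.9985,0]);W=np.array([.9985,.0545,0]);Z=np.array([0,0,1])
    def edge(h,th,yaw,off,s,v):
        # z_top at tcp axis = P.z-h ; pitch th down along L
        l=np.cos(yaw)*L-np.sin(yaw)*W; w=np.cos(yaw)*W+np.sin(yaw)*L
        d=np.cos(th)*l-np.sin(th)*Z; o=P-h*Z+w*(off+s*.023)
        a=proj("w",o,c);b=proj("w",o+.12*d,c)
        # point at row v along projected straight line
        t=(v-a[1])/(b[1]-a[1]); return a[0]+t*(b[0]-a[0])
    def r(x): return [edge(x[0],x[1],x[2],x[3],s,v)-u for v,ul,ur in obs[f] for s,u in((-1,ul),(1,ur))]
    q=least_squares(r,[.15,0,0,0],x_scale=[.01,.01,.01,.01]);print(f,q.x*[1000,57.3,57.3,1000],q.cost)
E
```

```text
w5 [ 1.50294070e+02 -2.44670127e-01 -2.49144036e-02 -2.09935102e-01] 2.1810426307550534e-26
w6 [ 1.50011838e+02  1.49559684e+00 -1.11659758e-01 -1.43444623e-01] 3.5946813729111066e-26
```

The droop is 1.7°. I'll check the balance's front edge for clearance.

```bash
python3 - <<'E'
from h import *
import pickle; c=pickle.load(open("w2.pkl","rb"))
for z in(0,.03,.06,.1):
  print(z,[ray("w",u,v,z,c).round(3)[:2] for u,v in((375,265),(395,110))],[ray("top",u,v,z).round(3)[:2] for u,v in((328,191),(393,191))], ray("scene",370,298,z).round(3)[:2])
E
```

```text
0 [array([ 0.616, -0.211]), array([ 0.614, -0.012])] [array([ 0.609, -0.025]), array([ 0.612, -0.209])] [ 0.615 -0.185]
0.03 [array([ 0.605, -0.197]), array([ 0.603, -0.014])] [array([ 0.606, -0.022]), array([ 0.609, -0.202])] [ 0.601 -0.198]
0.06 [array([ 0.595, -0.183]), array([ 0.593, -0.016])] [array([ 0.603, -0.02 ]), array([ 0.606, -0.196])] [ 0.586 -0.211]
0.1 [array([ 0.58 , -0.164]), array([ 0.578, -0.018])] [array([ 0.599, -0.017]), array([ 0.601, -0.188])] [ 0.567 -0.229]
```

Balance front is at x≈0.605, so it's clear. Now level the strip, turn it to the gauge's yaw and move to in front of the mouth, still high.

Emit:
carry_out:
  motion:
    - {"jaw": -1, "tx": 0, "ty": 0, "tz": 0, "wx": 0, "wy": 1.7, "wz": 0}
    - {"jaw": -1, "tx": 0, "ty": 0, "tz": 0, "wx": 0, "wy": 0, "wz": 2.1}
    - {"jaw": -1, "tx": 2, "ty": 0.5, "tz": 0.1, "wx": 0, "wy": 0, "wz": 0}
    - {"jaw": -1, "tx": 3, "ty": 0.8, "tz": 0.1, "wx": 0, "wy": 0, "wz": 0}
    - {"jaw": -1, "tx": 3, "ty": 0.8, "tz": 0.1, "wx": 0, "wy": 0, "wz": 0}
    - {"jaw": -1, "tx": 3, "ty": 0.8, "tz": 0.1, "wx": 0, "wy": 0, "wz": 0}
    - {"jaw": -1, "tx": 2.5, "ty": 0.7, "tz": 0.1, "wx": 0, "wy": 0, "wz": 0}
    - {"jaw": -1, "tx": 1.5, "ty": 0.3, "tz": 0, "wx": 0, "wy": 0, "wz": 0}
    - {"jaw": -1, "tx": 0, "ty": 0, "tz": 0, "wx": 0, "wy": 0, "wz": 0}
    - {"jaw": -1, "tx": 0, "ty": 0, "tz": 0, "wx": 0, "wy": 0, "wz": 0}

```text
clock: 11.92
tcp_pos: [0.5253, -0.1347, 0.2354]
orientation: [-0.011, 0.7, 0.714, 0.01]
wrist_force: [-0.8, 0.4, -0.8]
finger_gap: 0.0425
```

```bash
python3 look.py wrist w7 0 0 560 420 1.5; python3 look.py scene s7 180 110 380 260;python3 look.py top t7 200 170 400 300
```

```text
11.925 [ 0.5253 -0.1347  0.2354] [-0.0108  0.7003  0.7137  0.0099] [-0.41  0.37 -0.31  0.9   0.03  1.15] [-0.8  0.4 -0.8] 0.04247162336869011
k 1.0
11.975 [ 0.5253 -0.135   0.2354] [-0.0108  0.7005  0.7135  0.01  ] [-0.41  0.37 -0.31  0.9   0.03  1.15] [-0.3 -0.  -1.3] 0.042442449513174364
k 4.0
12.025 [ 0.5253 -0.1351  0.2354] [-0.0108  0.7006  0.7134  0.01  ] [-0.41  0.37 -0.31  0.9   0.03  1.15] [-0.4 -0.  -1.4] 0.04271386886634717
k 4.0
```

View pics/w7.png

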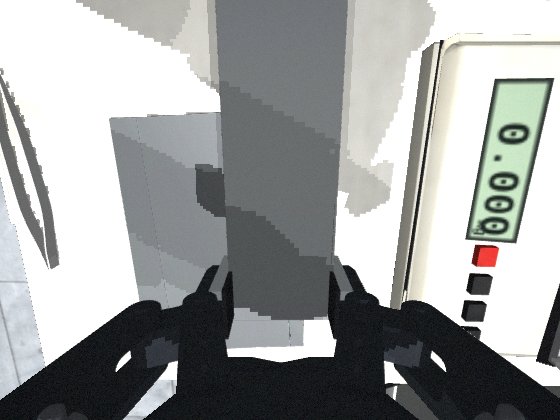

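View pics/s7.png

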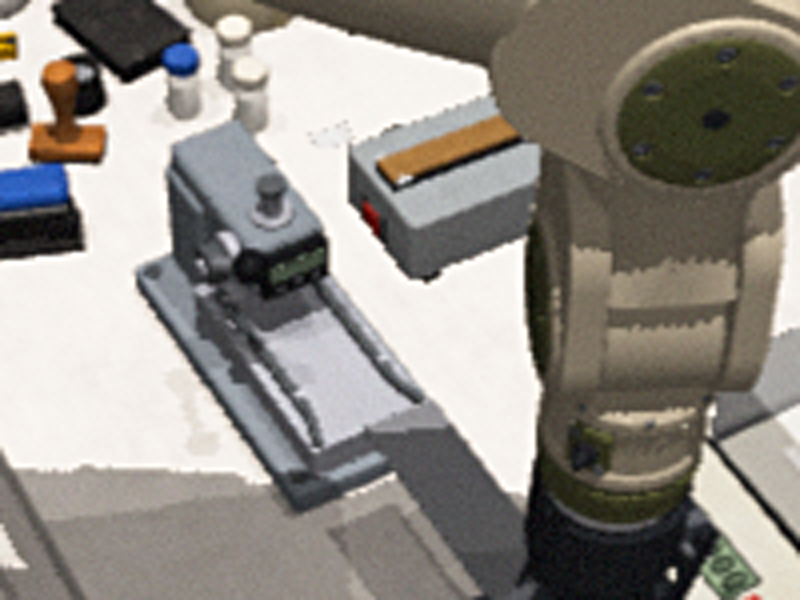

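View pics/t7.png

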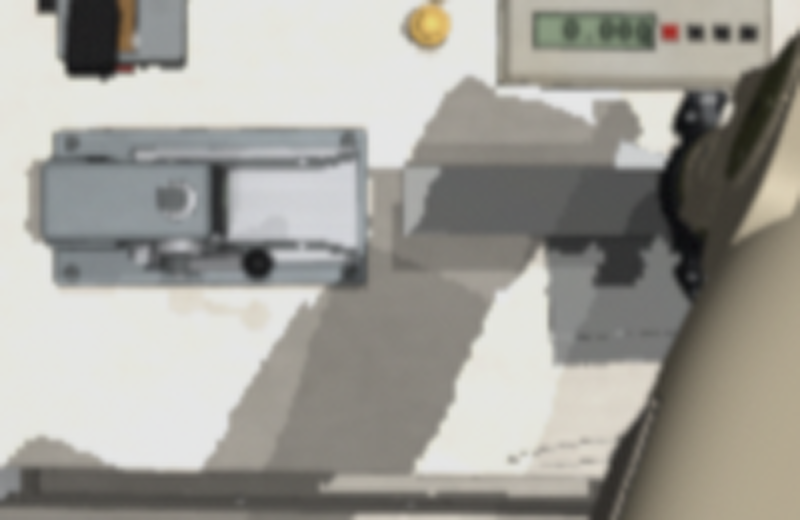

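The top view shows the strip's lead edge at crop (405,166)–(403,235), straight in front of the mouth. I'll quantify both, and the level, from the scene view.

```bash
python3 - <<'E'
from h import *
t=lambda x,y,z:ray("top",(x+.5)/4-.5+200,(y+.5)/4-.5+170,z).round(4)
s=lambda x,y,z:ray("scene",(x+.5)/4-.5+180,(y+.5)/4-.5+110,z).round(4)
for z in(.083,.087): print("lead",z,t(405,166,z),t(403,235,z),"scene right/left corners",s(422,402,z),s(328,448,z))
print(t(660,168,.086),t(660,236,.086))
# where should scene see it
im=cv2.imread("pics/t7_full.png")[200:245,245:310];cv2.imwrite("pics/t7c.png",cv2.resize(im,None,fx=12,fy=12,interpolation=cv2.INTER_CUBIC))
im=cv2.imread("pics/s7_full.png")[170:250,230:330];cv2.imwrite("pics/s7c.png",cv2.resize(im,None,fx=7,fy=7,interpolation=cv2.INTER_CUBIC))
E
```

```text
lead 0.083 [0.5453 0.0537 0.083 ] [0.4993 0.0543 0.083 ] scene right/left corners [0.5415 0.0605 0.083 ] [0.4784 0.0561 0.083 ]
lead 0.087 [0.545  0.0538 0.087 ] [0.4991 0.0544 0.087 ] scene right/left corners [0.5396 0.0575 0.087 ] [0.4769 0.0532 0.087 ]
[ 0.5466 -0.1156  0.086 ] [ 0.5015 -0.1159  0.086 ]
```

View pics/t7c.png

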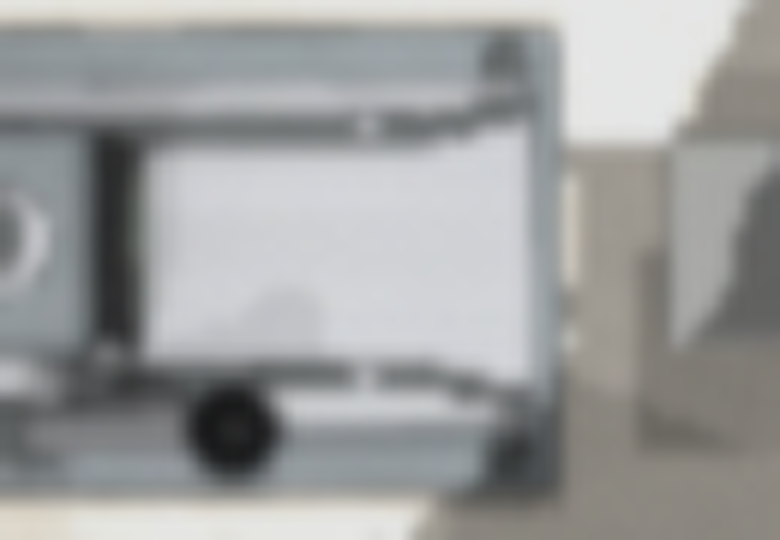

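View pics/s7c.png

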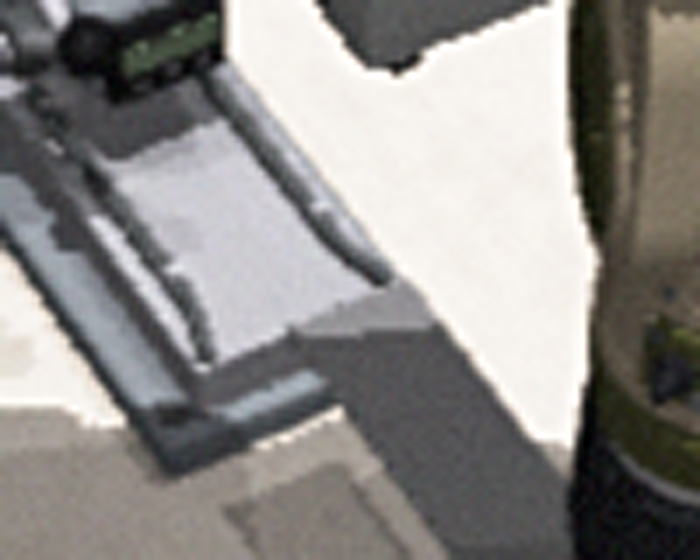

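```bash
python3 - <<'E'
from h import *
from scipy.optimize import least_squares
t=lambda x,y,z:ray("top",(x+.5)/12-.5+245,(y+.5)/12-.5+200,z).round(4)
print("channel",t(170,143,.045),t(170,362,.045),t(400,143,.045),t(400,362,.045))
print("base",t(560,25,.02),t(560,490,.02),"rest end",t(530,250,.045),"ball",t(235,432,.141))
def tri(a,b):
    f=lambda p:np.r_[proj("top",p)-a,proj("scene",p)-b]
    q=least_squares(f,[.52,.05,.08]);return q.x.round(4),q.fun.round(2)
T=lambda x,y:((x+.5)/12-.5+245,(y+.5)/12-.5+200)
S=lambda x,y:((x+.5)/7-.5+230,(y+.5)/7-.5+170)
print(tri(T(677,143),S(397,283)),tri(T(672,347),S(298,333)))
# check on gauge: base corner mouth near-left (z .02), lever ball
print("base corner",tri(T(560,490),S(180,455)))
E
```

```text
channel [0.5449 0.1682 0.045 ] [0.4948 0.1672 0.045 ] [0.5458 0.1156 0.045 ] [0.4957 0.1147 0.045 ]
base [0.5756 0.0792 0.02  ] [0.4674 0.0775 0.02  ] rest end [0.5218 0.0855 0.045 ] ball [0.4776 0.148  0.141 ]
(array([0.5424, 0.0545, 0.0892]), array([-0.32,  0.61,  0.59, -0.04])) (array([0.5013, 0.0529, 0.0888]), array([ 0.46, -0.89, -0.85,  0.05]))
base corner (array([0.4697, 0.0764, 0.019 ]), array([ 0.41, -0.83, -0.78,  0.04]))
```

The strip lead is centred at x = 0.522 and the channel axis extrapolates to 0.522 there, with yaws equal to about 0.5°. I'll lower it and then check height at the mouth.

Emit:
carry_out:
  motion:
    - {"jaw": -1, "tx": 0, "ty": 0, "tz": 1.5, "wx": 0, "wy": 0, "wz": 0}
    - {"jaw": -1, "tx": 0, "ty": 0, "tz": 1.3, "wx": 0, "wy": 0, "wz": 0}
    - {"jaw": -1, "tx": 0, "ty": 0, "tz": 0.5, "wx": 0, "wy": 0, "wz": 0}
    - {"jaw": -1, "tx": 0.8, "ty": 0, "tz": 0.02, "wx": 0, "wy": 0, "wz": 0}
    - {"jaw": -1, "tx": 0.8, "ty": 0, "tz": 0.02, "wx": 0, "wy": 0, "wz": 0}
    - {"jaw": -1, "tx": 0, "ty": 0, "tz": 0, "wx": 0, "wy": 0, "wz": 0}
    - {"jaw": -1, "tx": 0, "ty": 0, "tz": 0, "wx": 0, "wy": 0, "wz": 0}

```text
clock: 12.95
tcp_pos: [0.5252, -0.1171, 0.2029]
orientation: [-0.011, 0.7, 0.714, 0.01]
wrist_force: [0.2, 0.1, -0.2]
finger_gap: 0.0425
```

```bash
python3 look.py scene s8 220 160 320 235; python3 look.py top t8 240 195 320 250; python3 look.py wrist w8 0 0 560 420
```

```text
12.95 [ 0.5252 -0.1171  0.2029] [-0.0106  0.7     0.714   0.0102] [-0.38  0.39 -0.36  0.82  0.03  1.18] [ 0.2  0.1 -0.2] 0.04250750872876932
k 8.0
13.0 [ 0.5252 -0.1173  0.2028] [-0.0106  0.7001  0.7139  0.0101] [-0.38  0.4  -0.36  0.82  0.03  1.18] [ 0.8  0.1 -0.6] 0.042614957457768644
k 10.0
13.05 [ 0.5252 -0.1174  0.2028] [-0.0106  0.7002  0.7138  0.0101] [-0.38  0.4  -0.36  0.82  0.03  1.18] [ 0.5  0.1 -1.3] 0.042419299095974486
k 1.0
```

View pics/s8.png

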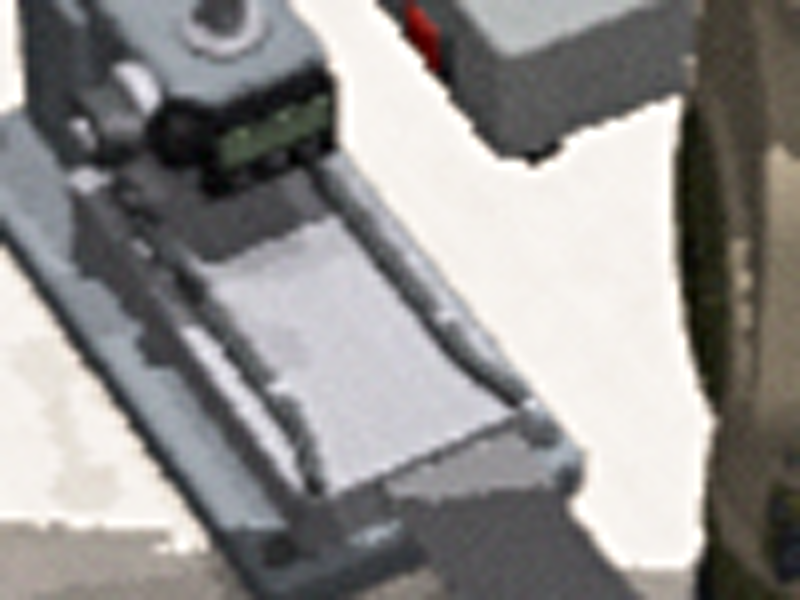

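View pics/t8.png

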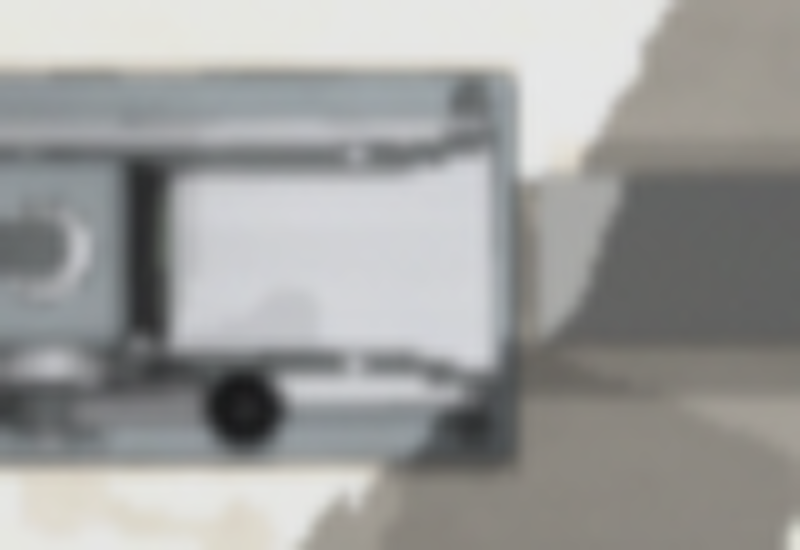

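View pics/w8.png

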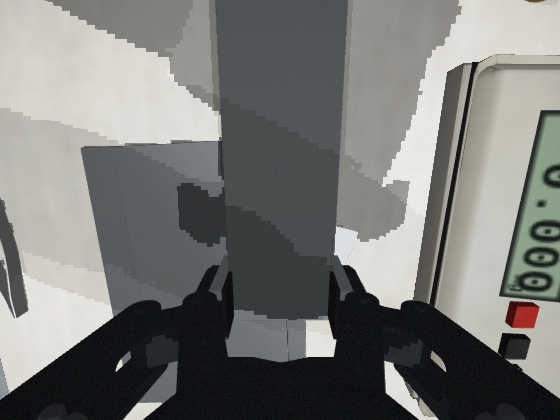

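```bash
python3 - <<'E'
from h import *
from scipy.optimize import least_squares
def tri(a,b):
    f=lambda p:np.r_[proj("top",p)-a,proj("scene",p)-b]
    q=least_squares(f,[.52,.05,.08]);return q.x.round(4),q.fun.round(2)
T=lambda x,y:((x+.5)/10-.5+240,(y+.5)/10-.5+195)
S=lambda x,y:((x+.5)/8-.5+220,(y+.5)/8-.5+160)
print(tri(T(537,174),S(515,432)),tri(T(537,350),S(385,487)))
for z in(.05,.055):print(z,[ray("top",*T(*p),z).round(4)[:2] for p in((537,174),(537,350),(790,172),(790,347))],[ray("scene",*S(*p),z).round(4)[:2] for p in((515,432),(385,487))])
print([ray("top",*T(*p),.045).round(4)[:2] for p in((200,168),(200,352),(340,168),(340,352))])
# rest corner triangulate as height control
print("rest front-left/right corners", tri(T(497,372),S(318,495)))
E
```

```text
(array([0.5454, 0.0731, 0.0557]), array([ 0.17, -0.33, -0.32,  0.02])) (array([0.4995, 0.0714, 0.0587]), array([ 0.55, -1.08, -1.03,  0.06]))
0.05 [array([0.5448, 0.0735]), array([0.4967, 0.0727]), array([0.5466, 0.0044]), array([0.4988, 0.0038])] [array([0.5486, 0.077 ]), array([0.5051, 0.0768])]
0.055 [array([0.5445, 0.0736]), array([0.4966, 0.0728]), array([0.5462, 0.0047]), array([0.4986, 0.0041])] [array([0.5464, 0.0733]), array([0.5031, 0.0731])]
[array([0.5452, 0.1659]), array([0.4947, 0.1649]), array([0.5459, 0.1275]), array([0.4954, 0.1266])]
rest front-left/right corners (array([0.4888, 0.0844, 0.0479]), array([-0.34,  0.67,  0.63, -0.03]))
```

Lead underside is about 4–5 mm above the rest (the rest corner itself reads 3 mm high as a control), and it's laterally within 1 mm. Lower by 2 mm and enter the mouth.

Emit:
carry_out:
  motion:
    - {"jaw": -1, "tx": 0, "ty": 0.05, "tz": 0.2, "wx": 0, "wy": 0, "wz": 0}
    - {"jaw": -1, "tx": 1, "ty": 0, "tz": 0.03, "wx": 0, "wy": 0, "wz": 0}
    - {"jaw": -1, "tx": 1, "ty": 0, "tz": 0.03, "wx": 0, "wy": 0, "wz": 0}
    - {"jaw": -1, "tx": 1, "ty": 0, "tz": 0.03, "wx": 0, "wy": 0, "wz": 0}
    - {"jaw": -1, "tx": 1, "ty": 0, "tz": 0.03, "wx": 0, "wy": 0, "wz": 0}
    - {"jaw": -1, "tx": 0, "ty": 0, "tz": 0, "wx": 0, "wy": 0, "wz": 0}
    - {"jaw": -1, "tx": 0, "ty": 0, "tz": 0, "wx": 0, "wy": 0, "wz": 0}

```text
clock: 13.98
tcp_pos: [0.5248, -0.0772, 0.2005]
orientation: [-0.011, 0.7, 0.714, 0.01]
wrist_force: [-0.1, -0.3, -0.6]
finger_gap: 0.0425
```

```bash
python3 look.py scene s9 220 160 320 235; python3 look.py top t9 240 195 320 250
```

```text
13.975 [ 0.5248 -0.0772  0.2005] [-0.0108  0.7001  0.7139  0.01  ] [-0.3   0.38 -0.39  0.81  0.03  1.25] [-0.1 -0.3 -0.6] 0.04252264828267892
k 8.0
14.025 [ 0.5248 -0.0774  0.2005] [-0.0108  0.7002  0.7138  0.01  ] [-0.3   0.38 -0.39  0.81  0.03  1.25] [ 0.5  0.5 -0.2] 0.042678616351621915
k 10.0
```

View pics/s9.png

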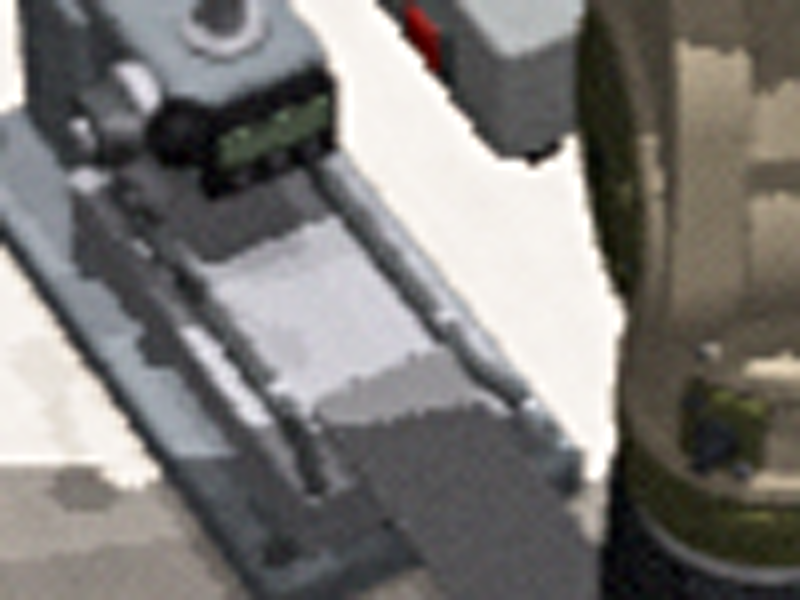

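View pics/t9.png

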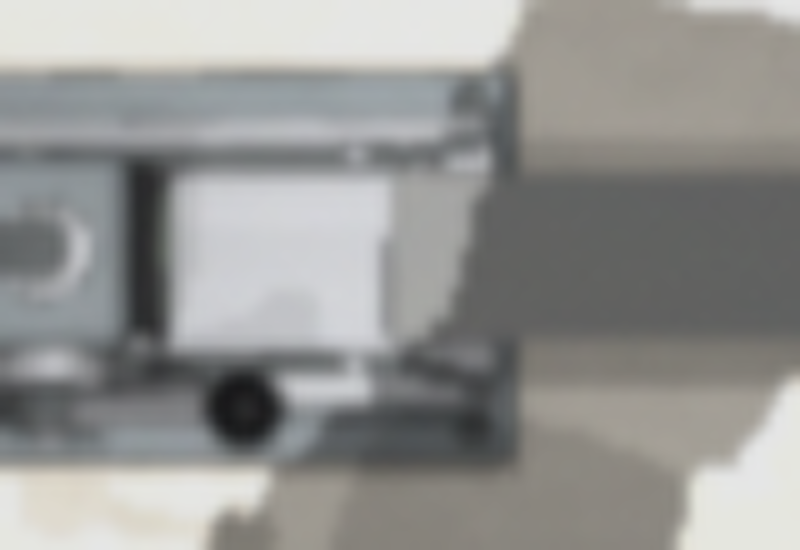

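It's in the mouth, centred (strip rows 173–347 in a channel of 168–352), with no contact force. Continue in.

Emit:
carry_out:
  motion:
    - {"jaw": -1, "tx": 0.8, "ty": 0, "tz": 0.08, "wx": 0, "wy": 0, "wz": 0}
    - {"jaw": -1, "tx": 0.8, "ty": 0, "tz": 0.08, "wx": 0, "wy": 0, "wz": 0}
    - {"jaw": -1, "tx": 1, "ty": 0, "tz": 0.03, "wx": 0, "wy": 0, "wz": 0}
    - {"jaw": -1, "tx": 1, "ty": 0, "tz": 0.03, "wx": 0, "wy": 0, "wz": 0}
    - {"jaw": -1, "tx": 1, "ty": 0, "tz": 0.03, "wx": 0, "wy": 0, "wz": 0}
    - {"jaw": -1, "tx": 0.4, "ty": 0, "tz": 0, "wx": 0, "wy": 0, "wz": 0}
    - {"jaw": -1, "tx": 0, "ty": 0, "tz": 0, "wx": 0, "wy": 0, "wz": 0}

```text
clock: 14.95
tcp_pos: [0.5238, -0.0269, 0.1995]
orientation: [-0.011, 0.7, 0.714, 0.01]
wrist_force: [0.4, 0.0, -1.5]
finger_gap: 0.0428
```

```bash
python3 look.py scene s10 220 160 320 235; python3 look.py top t10 240 195 320 250; python3 look.py wrist w10 0 0 560 420
```

```text
14.95 [ 0.5238 -0.0269  0.1995] [-0.0109  0.7     0.714   0.01  ] [-0.21  0.38 -0.41  0.8   0.03  1.34] [ 0.4  0.  -1.5] 0.042769546740438515
k 8.0
15.0 [ 0.5238 -0.0271  0.1995] [-0.0109  0.7001  0.7139  0.01  ] [-0.21  0.38 -0.41  0.8   0.03  1.34] [-0.5 -0.5 -1.8] 0.04275985247777251
k 10.0
15.05 [ 0.5238 -0.0273  0.1995] [-0.0109  0.7002  0.7138  0.01  ] [-0.21  0.38 -0.41  0.8   0.03  1.34] [ 0.5  0.  -2. ] 0.0427341192751353
k 1.0
```

View pics/s10.png

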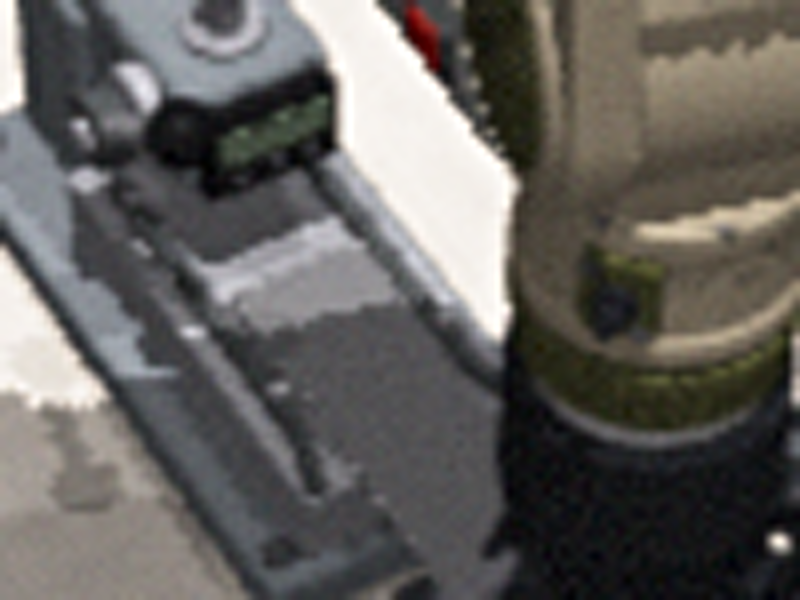

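View pics/t10.png

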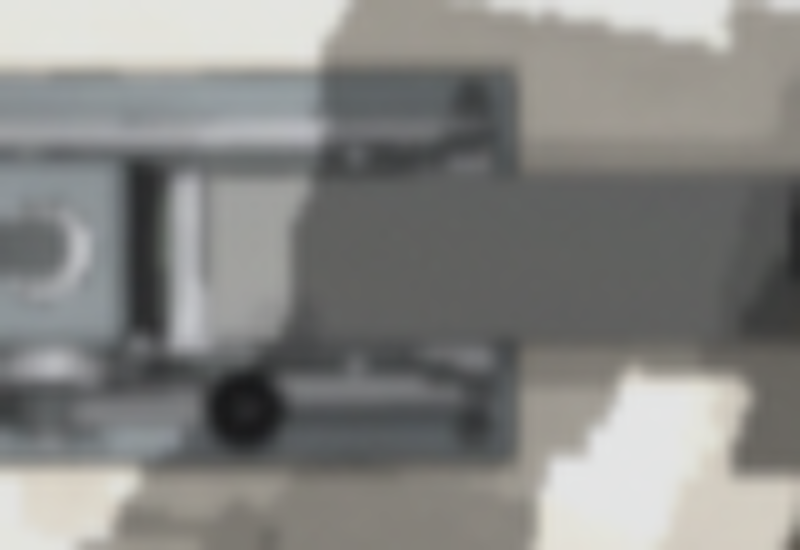

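View pics/w10.png

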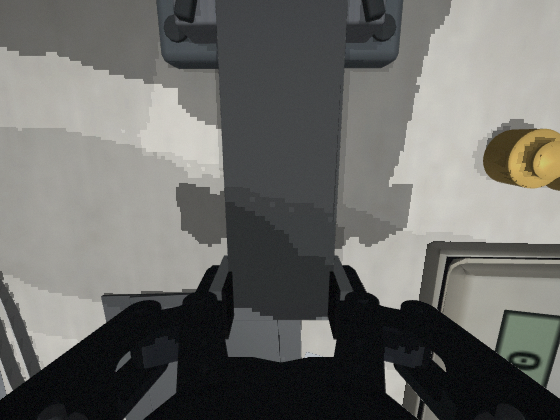

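Emit:
carry_out:
  motion:
    - {"jaw": -1, "tx": 0.8, "ty": 0, "tz": 0.05, "wx": 0, "wy": 0, "wz": 0}
    - {"jaw": -1, "tx": 1, "ty": 0, "tz": 0.05, "wx": 0, "wy": 0, "wz": 0}
    - {"jaw": -1, "tx": 1, "ty": 0, "tz": 0.05, "wx": 0, "wy": 0, "wz": 0}
    - {"jaw": -1, "tx": 1, "ty": 0, "tz": 0.03, "wx": 0, "wy": 0, "wz": 0}
    - {"jaw": -1, "tx": 1, "ty": 0, "tz": 0.03, "wx": 0, "wy": 0, "wz": 0}
    - {"jaw": -1, "tx": 0.7, "ty": 0, "tz": 0.03, "wx": 0, "wy": 0, "wz": 0}
    - {"jaw": -1, "tx": 0, "ty": 0, "tz": 0, "wx": 0, "wy": 0, "wz": 0}

```text
clock: 15.98
tcp_pos: [0.5226, 0.0284, 0.1987]
orientation: [-0.011, 0.7, 0.714, 0.01]
wrist_force: [0.2, 0.1, -1.3]
finger_gap: 0.0425
```

```bash
python3 look.py scene s11 220 160 320 235;  python3 look.py wrist w11 0 0 560 420
```

```text
15.975 [0.5226 0.0284 0.1987] [-0.011   0.6998  0.7141  0.01  ] [-0.11  0.37 -0.41  0.79  0.03  1.44] [ 0.2  0.1 -1.3] 0.04252742051146569
k 8.0
16.025 [0.5227 0.0281 0.1987] [-0.0109  0.7     0.714   0.01  ] [-0.11  0.37 -0.41  0.79  0.03  1.44] [ 0.9  0.  -1.4] 0.04220913022636214
k 1.0
```

View pics/s11.png

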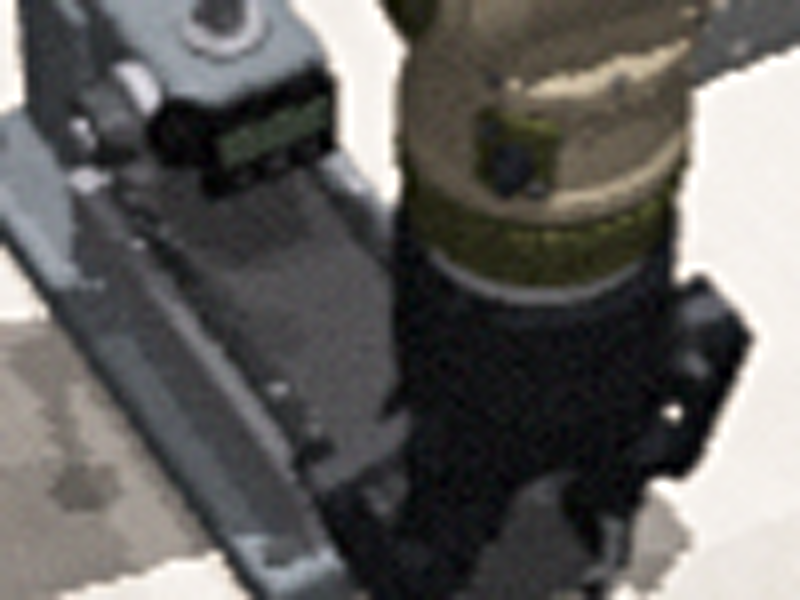

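View pics/w11.png

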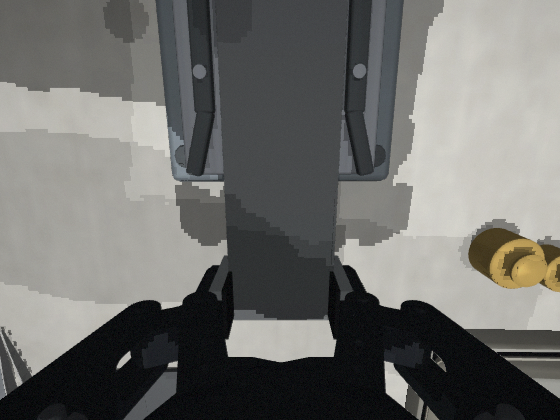

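Centred between the guides. Creep on to the stop.

Emit:
carry_out:
  motion:
    - {"jaw": -1, "tx": 0.5, "ty": 0, "tz": 0.03, "wx": 0, "wy": 0, "wz": 0}
    - {"jaw": -1, "tx": 0.4, "ty": 0, "tz": 0.02, "wx": 0, "wy": 0, "wz": 0}
    - {"jaw": -1, "tx": 0.2, "ty": 0, "tz": 0.02, "wx": 0, "wy": 0, "wz": 0}
    - {"jaw": -1, "tx": 0, "ty": 0, "tz": 0, "wx": 0, "wy": 0, "wz": 0}

```text
clock: 16.58
tcp_pos: [0.5224, 0.039, 0.1983]
orientation: [-0.011, 0.7, 0.714, 0.01]
wrist_force: [0.9, 0.4, -1.8]
finger_gap: 0.0426
```

```bash
python3 - <<'E'
from h import *
print(get_state()["wrist_force"],[ray("top",u,v,.02).round(3) for u,v in((308,176),(310,165))])
E
```

```text
[ 0.87639246  0.375893   -1.7680414 ] [array([0.648, 0.033, 0.02 ]), array([0.68 , 0.028, 0.02 ])]
```

Emit:
carry_out:
  motion:
    - {"jaw": -1, "tx": 0.2, "ty": 0, "tz": 0.01, "wx": 0, "wy": 0, "wz": 0}
    - {"jaw": -1, "tx": 0.2, "ty": 0, "tz": 0.01, "wx": 0, "wy": 0, "wz": 0}
    - {"jaw": -1, "tx": 0, "ty": 0, "tz": 0, "wx": 0, "wy": 0, "wz": 0}

```text
clock: 16.95
tcp_pos: [0.5225, 0.0425, 0.1983]
orientation: [-0.01, 0.7, 0.714, 0.01]
wrist_force: [0.1, -2.8, -0.8]
finger_gap: 0.0426
```

Emit:
carry_out:
  motion:
    - {"jaw": -1, "tx": 0.1, "ty": 0, "tz": 0, "wx": 0, "wy": 0, "wz": 0}
    - {"jaw": -1, "tx": 0, "ty": 0, "tz": 0, "wx": 0, "wy": 0, "wz": 0}

```text
clock: 17.2
tcp_pos: [0.5226, 0.0429, 0.1983]
orientation: [-0.01, 0.701, 0.714, 0.009]
wrist_force: [0.5, -6.2, -1.3]
finger_gap: 0.0427
```

```bash
python3 look.py wrist w12 0 0 560 420
```

```text
17.2 [0.5226 0.0429 0.1983] [-0.0098  0.7005  0.7135  0.009 ] [-0.08  0.37 -0.41  0.79  0.03  1.47] [ 0.5 -6.2 -1.3] 0.0426853968797769
k 1.0
```

View pics/w12.png

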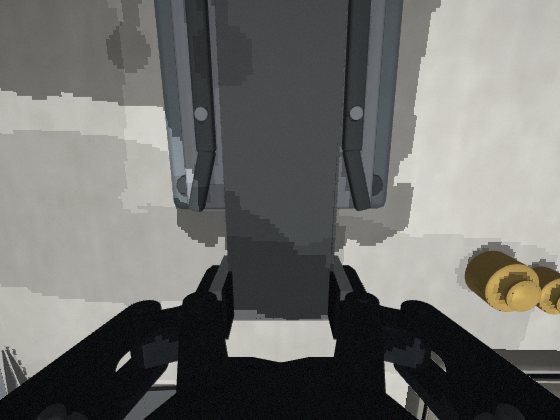

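Firm stop at -6 N. I'll check the protrusion (tail should be 45 mm before the base front) and then lower to the rest.

```bash
python3 - <<'E'
from h import *
import pickle; c=pickle.load(open("w12.pkl","rb"))
print("tail",[ray("w",u,v,.0485,c).round(4) for u,v in((232,319),(329,320))],"base",[ray("w",u,v,.02,c).round(4) for u,v in((215,208),(345,208))])
print("guides mouth tips z51",[ray("w",u,v,.051,c).round(4) for u,v in((197,209),(361,209))])
E
```

```text
tail [array([0.4999, 0.0327, 0.0485]), array([0.5445, 0.033 , 0.0485])] base [array([0.4878, 0.0781, 0.02  ]), array([0.5543, 0.0793, 0.02  ])]
guides mouth tips z51 [array([0.4873, 0.0853, 0.051 ]), array([0.554 , 0.0865, 0.051 ])]
```

Emit:
carry_out:
  motion:
    - {"jaw": -1, "tx": 0, "ty": 0, "tz": 0.1, "wx": 0, "wy": 0, "wz": 0}
    - {"jaw": -1, "tx": 0, "ty": 0, "tz": 0.1, "wx": 0, "wy": 0, "wz": 0}
    - {"jaw": -1, "tx": 0, "ty": 0, "tz": 0, "wx": 0, "wy": 0, "wz": 0}

```text
clock: 17.62
tcp_pos: [0.5226, 0.0429, 0.1968]
orientation: [-0.01, 0.701, 0.713, 0.009]
wrist_force: [-1.5, -6.1, 2.5]
finger_gap: 0.0425
```

Tail is 45.9 mm ahead of the base front (45 expected), resting on the rest (+2.5 N), against the stop. Release and rise straight up.

Emit:
carry_out:
  motion:
    - {"jaw": 0.2, "tx": 0, "ty": 0, "tz": 0, "wx": 0, "wy": 0, "wz": 0}
    - {"jaw": 0.4, "tx": 0, "ty": 0, "tz": 0, "wx": 0, "wy": 0, "wz": 0}
    - {"jaw": 1, "tx": 0, "ty": 0, "tz": 0, "wx": 0, "wy": 0, "wz": 0}
    - {"jaw": 1, "tx": 0, "ty": 0, "tz": 0, "wx": 0, "wy": 0, "wz": 0}
    - {"jaw": 1, "tx": 0, "ty": 0, "tz": 0, "wx": 0, "wy": 0, "wz": 0}
    - {"jaw": 1, "tx": 0, "ty": 0, "tz": 0, "wx": 0, "wy": 0, "wz": 0}

```text
clock: 18.38
tcp_pos: [0.5224, 0.0439, 0.1963]
orientation: [-0.011, 0.7, 0.714, 0.01]
wrist_force: [-0.6, -0.4, -0.1]
finger_gap: 0.0853
```

```bash
python3 look.py wrist w13 0 0 560 420
```

```text
18.375 [0.5224 0.0439 0.1963] [-0.011   0.7002  0.7138  0.0101] [-0.08  0.38 -0.41  0.78  0.03  1.47] [-0.6 -0.4 -0.1] 0.08532193852247753
k 1.0
```

View pics/w13.png

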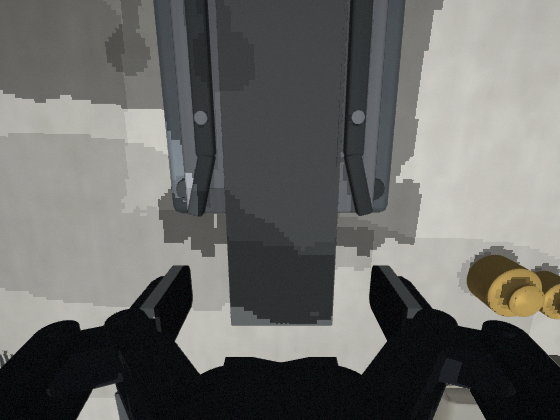

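```bash
python3 - <<'E'
from h import *
import pickle; c=pickle.load(open("w13.pkl","rb"))
print("tail",[ray("w",u,v,.0475,c).round(4) for u,v in((232,325),(331,325))],"base",[ray("w",u,v,.02,c).round(4) for u,v in((215,214),(345,214))])
E
```

```text
tail [array([0.4998, 0.0319, 0.0475]), array([0.5451, 0.0327, 0.0475])] base [array([0.4879, 0.077 , 0.02  ]), array([0.5538, 0.0782, 0.02  ])]
```

Emit:
carry_out:
  motion:
    - {"jaw": 1, "tx": 0, "ty": 0, "tz": -1, "wx": 0, "wy": 0, "wz": 0}
    - {"jaw": 1, "tx": 0, "ty": 0, "tz": -3, "wx": 0, "wy": 0, "wz": 0}
    - {"jaw": 1, "tx": 0, "ty": 0, "tz": -4.5, "wx": 0, "wy": 0, "wz": 0}
    - {"jaw": -1, "tx": 0, "ty": 0, "tz": -4.5, "wx": 0, "wy": -1.7, "wz": 0}
    - {"jaw": -1, "tx": 0, "ty": 0, "tz": -4, "wx": 0, "wy": 0, "wz": 0}
    - {"jaw": -1, "tx": 0, "ty": 0, "tz": -2, "wx": 0, "wy": 0, "wz": 0}
    - {"jaw": -1, "tx": 0, "ty": 0, "tz": 0, "wx": 0, "wy": 0, "wz": 0}
    - {"jaw": -1, "tx": 0, "ty": 0, "tz": 0, "wx": 0, "wy": 0, "wz": 0}

```text
clock: 19.42
tcp_pos: [0.5223, 0.04, 0.3855]
orientation: [-0.001, 0.7, 0.714, -0.001]
wrist_force: [-0.1, 0.3, 0.6]
finger_gap: 0.0001
```

```bash
python3 look.py wrist w14 0 0 560 420
```

```text
19.425 [0.5223 0.04   0.3855] [-8.000e-04  7.003e-01  7.139e-01 -7.000e-04] [-0.08  0.22 -0.12  1.23 -0.    1.47] [-0.1  0.3  0.6] 9.056324090278833e-05
k 1.0
```

View pics/w14.png

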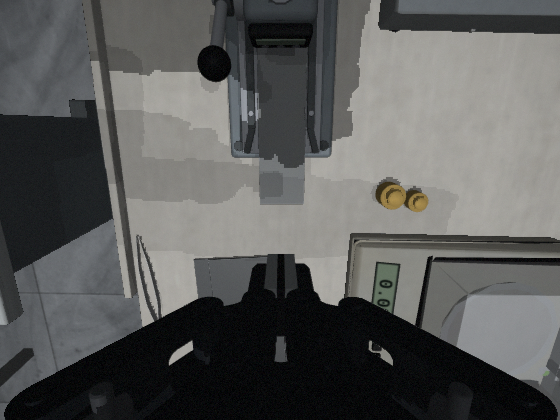

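The strip lies home (45 mm protrusion). The ball is at (215,63) here, so I'll triangulate it with the top view.

```bash
python3 - <<'E'
from h import *
from scipy.optimize import least_squares
import pickle; c=pickle.load(open("w14.pkl","rb"))
a=((235+.5)/12-.5+245,(432+.5)/12-.5+200)
q=least_squares(lambda p:np.r_[proj("top",p)-a,proj("w",p,c)-(215,63)],[.48,.15,.14]);print(q.x,q.fun)
E
```

```text
[0.4779458  0.14846082 0.145318  ] [-0.25261289 -0.15786535 -0.03924636  0.05922106]
```

Emit:
carry_out:
  motion:
    - {"jaw": -1, "tx": 2, "ty": -0.8, "tz": 0, "wx": 0, "wy": 0, "wz": 0}
    - {"jaw": -1, "tx": 3, "ty": -1.2, "tz": 0, "wx": 0, "wy": 0, "wz": 0}
    - {"jaw": -1, "tx": 3, "ty": -1.2, "tz": 0, "wx": 0, "wy": 0, "wz": 0}
    - {"jaw": -1, "tx": 2.4, "ty": -1, "tz": 1, "wx": 0, "wy": 0, "wz": 0}
    - {"jaw": -1, "tx": 0, "ty": 0, "tz": 2, "wx": 0, "wy": 0, "wz": 0}
    - {"jaw": -1, "tx": 0, "ty": 0, "tz": 1.5, "wx": 0, "wy": 0, "wz": 0}
    - {"jaw": -1, "tx": 0, "ty": 0, "tz": 0, "wx": 0, "wy": 0, "wz": 0}

```text
clock: 20.35
tcp_pos: [0.4779, 0.1429, 0.3393]
orientation: [-0.002, 0.7, 0.714, -0.002]
wrist_force: [-0.7, 0.1, 0.1]
finger_gap: -0.0001
```

```bash
python3 look.py wrist w15 0 0 560 420 1.5;python3 look.py scene s15 205 100 305 200
```

```text
20.35 [0.4779 0.1429 0.3393] [-0.0016  0.7004  0.7137 -0.002 ] [ 0.13  0.2  -0.27  1.11  0.    1.68] [-0.7  0.1  0.1] -7.824614838979746e-05
k 1.0
20.4 [0.4784 0.1429 0.3404] [-0.001   0.7005  0.7137 -0.0013] [ 0.13  0.2  -0.27  1.11  0.    1.68] [-0.1 -0.9  0.6] -0.00013987665859782752
k 6.0
```

View pics/w15.png

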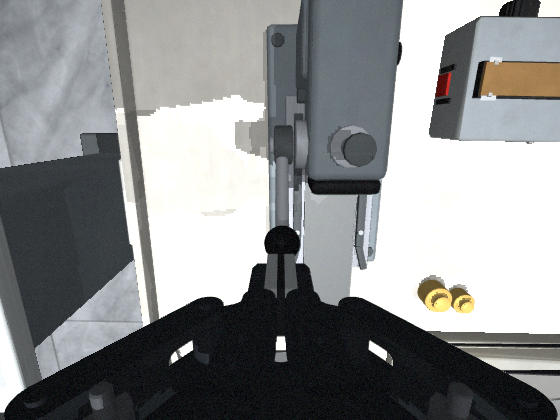

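View pics/s15.png

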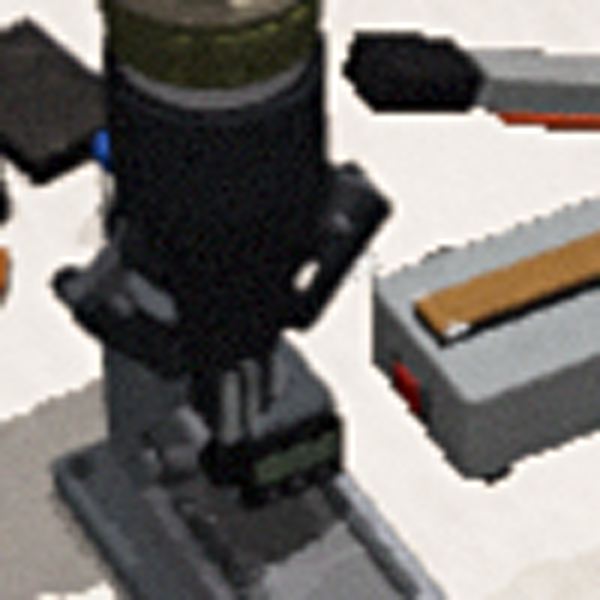

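Tips are aligned over the ball. Press it down, following the arc.

Emit:
carry_out:
  motion:
    - {"jaw": -1, "tx": 0, "ty": 0, "tz": 0.8, "wx": 0, "wy": 0, "wz": 0}
    - {"jaw": -1, "tx": -0.1, "ty": 0, "tz": 0.6, "wx": 0, "wy": 0, "wz": 0}
    - {"jaw": -1, "tx": -0.2, "ty": 0, "tz": 0.6, "wx": 0, "wy": 0, "wz": 0}
    - {"jaw": -1, "tx": -0.2, "ty": 0, "tz": 0.6, "wx": 0, "wy": 0, "wz": 0}
    - {"jaw": -1, "tx": -0.1, "ty": 0, "tz": 0.6, "wx": 0, "wy": 0, "wz": 0}
    - {"jaw": -1, "tx": -0.1, "ty": 0, "tz": 0.6, "wx": 0, "wy": 0, "wz": 0}
    - {"jaw": -1, "tx": 0, "ty": 0, "tz": 0, "wx": 0, "wy": 0, "wz": 0}

```text
clock: 21.32
tcp_pos: [0.4784, 0.1363, 0.3024]
orientation: [-0.001, 0.7, 0.714, -0.001]
wrist_force: [-0.2, 0.1, -0.2]
finger_gap: 0.0002
```

```bash
python3 look.py wrist w16 200 100 400 300 1.5
```

```text
21.325 [0.4784 0.1363 0.3024] [-1.200e-03  7.002e-01  7.139e-01 -6.000e-04] [ 0.12  0.22 -0.33  1.02  0.    1.67] [-0.2  0.1 -0.2] 0.00024052790730147276
k 3.0
```

View pics/w16.png

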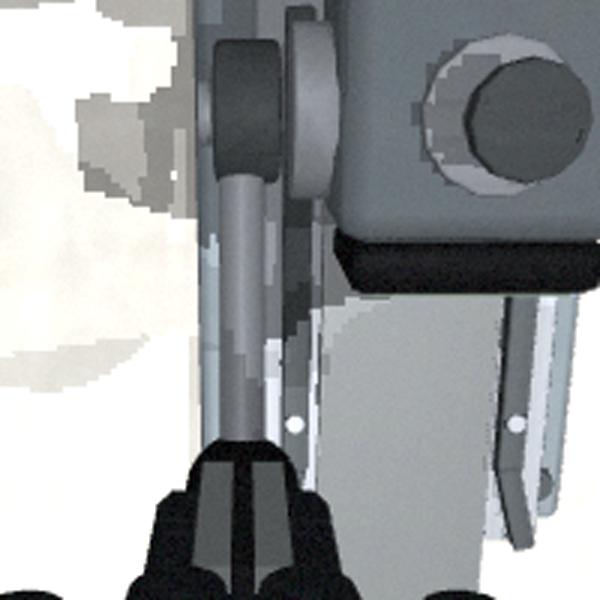

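The ball went down under the tips. Continue and then creep.

Emit:
carry_out:
  motion:
    - {"jaw": -1, "tx": -0.1, "ty": 0, "tz": 0.6, "wx": 0, "wy": 0, "wz": 0}
    - {"jaw": -1, "tx": -0.1, "ty": 0, "tz": 0.6, "wx": 0, "wy": 0, "wz": 0}
    - {"jaw": -1, "tx": 0, "ty": 0, "tz": 0.5, "wx": 0, "wy": 0, "wz": 0}
    - {"jaw": -1, "tx": 0, "ty": 0, "tz": 0.3, "wx": 0, "wy": 0, "wz": 0}
    - {"jaw": -1, "tx": 0, "ty": 0, "tz": 0.2, "wx": 0, "wy": 0, "wz": 0}

```text
clock: 22.0
tcp_pos: [0.4786, 0.1342, 0.281]
orientation: [-0.001, 0.7, 0.714, -0.0]
wrist_force: [-0.1, -2.1, 1.5]
finger_gap: -0.0003
```

Emit:
carry_out:
  motion:
    - {"jaw": -1, "tx": 0, "ty": 0, "tz": 0.15, "wx": 0, "wy": 0, "wz": 0}
    - {"jaw": -1, "tx": 0, "ty": 0, "tz": 0.15, "wx": 0, "wy": 0, "wz": 0}

```text
clock: 22.25
tcp_pos: [0.4787, 0.1342, 0.2782]
orientation: [-0.0, 0.7, 0.714, -0.0]
wrist_force: [0.3, -1.4, 1.8]
finger_gap: 0.0001
```

Emit:
carry_out:
  motion:
    - {"jaw": -1, "tx": 0, "ty": 0, "tz": 0.1, "wx": 0, "wy": 0, "wz": 0}
    - {"jaw": -1, "tx": 0, "ty": 0, "tz": 0, "wx": 0, "wy": 0, "wz": 0}

```text
clock: 22.5
tcp_pos: [0.4787, 0.1343, 0.2772]
orientation: [-0.0, 0.7, 0.714, -0.0]
wrist_force: [0.2, -1.3, -0.4]
finger_gap: 0.0002
```

Emit:
carry_out:
  motion:
    - {"jaw": -1, "tx": 0, "ty": 0, "tz": 0.1, "wx": 0, "wy": 0, "wz": 0}
    - {"jaw": -1, "tx": 0, "ty": 0, "tz": 0, "wx": 0, "wy": 0, "wz": 0}

```text
clock: 22.75
tcp_pos: [0.4787, 0.1342, 0.2765]
orientation: [-0.0, 0.7, 0.714, -0.0]
wrist_force: [-1.0, -0.7, 3.5]
finger_gap: -0.0001
```

Emit:
carry_out:
  motion:
    - {"jaw": -1, "tx": 0, "ty": 0, "tz": 0.1, "wx": 0, "wy": 0, "wz": 0}
    - {"jaw": -1, "tx": 0, "ty": 0, "tz": 0, "wx": 0, "wy": 0, "wz": 0}

```text
clock: 23.0
tcp_pos: [0.4787, 0.1342, 0.2758]
orientation: [-0.0, 0.7, 0.714, -0.0]
wrist_force: [-1.3, -1.0, 6.1]
finger_gap: 0.0002
```

Emit:
carry_out:
  motion:
    - {"jaw": -1, "tx": 0, "ty": 0, "tz": 0.1, "wx": 0, "wy": 0, "wz": 0}
    - {"jaw": -1, "tx": 0, "ty": 0, "tz": 0, "wx": 0, "wy": 0, "wz": 0}

```text
clock: 23.25
tcp_pos: [0.4787, 0.1342, 0.2753]
orientation: [-0.0, 0.7, 0.714, -0.0]
wrist_force: [-2.6, -0.9, 10.2]
finger_gap: -0.0002
```

It's stalling at the predicted height (force 3.5→6→10 N), so the foot is on the strip. Retreat upward and aside, then check.

Emit:
carry_out:
  motion:
    - {"jaw": -1, "tx": 0, "ty": 0, "tz": -0.5, "wx": 0, "wy": 0, "wz": 0}
    - {"jaw": -1, "tx": 0, "ty": 0, "tz": -2, "wx": 0, "wy": 0, "wz": 0}
    - {"jaw": -1, "tx": 0, "ty": 0, "tz": -4, "wx": 0, "wy": 0, "wz": 0}
    - {"jaw": -1, "tx": -2, "ty": 0, "tz": -4, "wx": 0, "wy": 0, "wz": 0}
    - {"jaw": -1, "tx": -5, "ty": 0, "tz": 0, "wx": 0, "wy": 0, "wz": 0}
    - {"jaw": -1, "tx": -5, "ty": 0, "tz": 0, "wx": 0, "wy": 0, "wz": 0}
    - {"jaw": -1, "tx": 0, "ty": 0, "tz": 0, "wx": 0, "wy": 0, "wz": 0}
    - {"jaw": -1, "tx": 0, "ty": 0, "tz": 0, "wx": 0, "wy": 0, "wz": 0}

```text
clock: 24.25
tcp_pos: [0.481, 0.0143, 0.379]
orientation: [-0.001, 0.701, 0.714, -0.0]
wrist_force: [-0.6, -0.2, 0.5]
finger_gap: 0.0001
```

```bash
python3 look.py wrist w17 0 0 560 420 1.5;python3 look.py scene s17 180 110 320 240; python3 look.py top t17 190 190 330 260
```

```text
24.25 [0.481  0.0143 0.379 ] [-8.000e-04  7.006e-01  7.136e-01 -3.000e-04] [-0.14  0.14 -0.24  1.19  0.    1.41] [-0.6 -0.2  0.5] 0.00012875151011712397
k 1.0
24.3 [0.481  0.0148 0.379 ] [-8.000e-04  7.001e-01  7.140e-01 -3.000e-04] [-0.14  0.14 -0.24  1.19  0.    1.41] [-0.2  0.1 -0.3] 6.023496640290982e-05
k 4.5
24.35 [0.481  0.0151 0.379 ] [-7.000e-04  6.998e-01  7.143e-01 -4.000e-04] [-0.14  0.14 -0.24  1.19  0.    1.41] [-0.1  0.6  0.1] 0.00031254509397307293
k 5.5
```

View pics/w17.png

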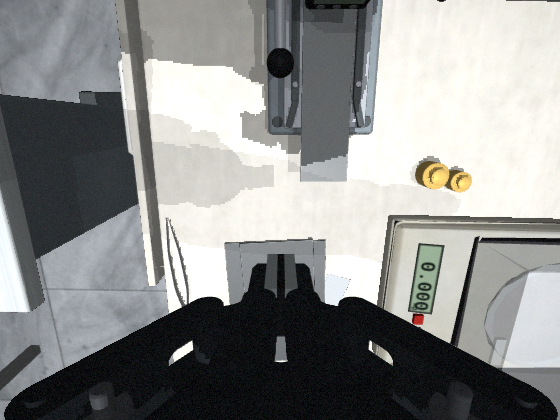

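View pics/s17.png

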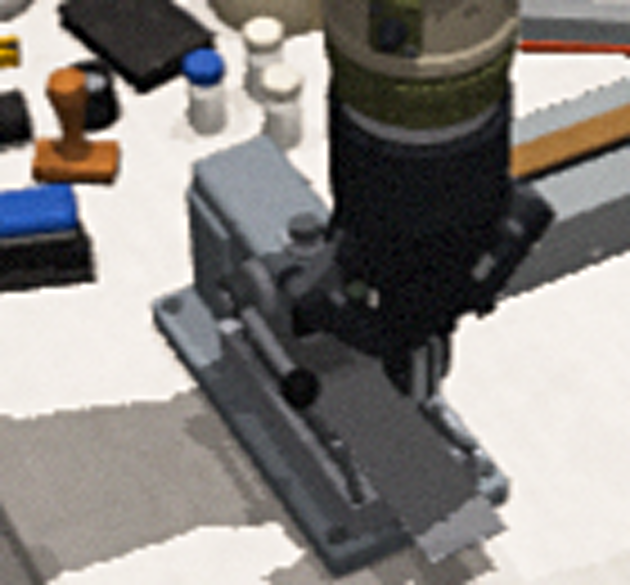

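View pics/t17.png

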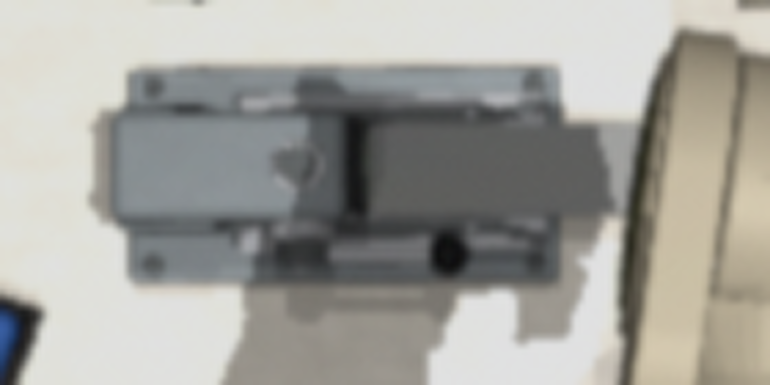

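```bash
python3 - <<'E'
from h import *
from scipy.optimize import least_squares
import pickle; c=pickle.load(open("w17.pkl","rb"))
a=((448.5)/5.5-.5+190,(253.5)/5.5-.5+190)
b=(299.5/4.5-.5+180,388.5/4.5-.5+110)
q=least_squares(lambda p:np.r_[proj("top",p)-a,proj("w",p,c)-(280,62),proj("scene",p)-b],[.48,.13,.1]);print(q.x,q.fun.round(2))
print("tail",[ray("w",u,v,.0475,c).round(4) for u,v in((302,181),(347,181))],"base",[ray("w",u,v,.02,c).round(4) for u,v in((290,133),(355,133))])
print("sheets far",[ray("w",u,v,.002,c).round(4) for u,v in((226,242),(325,239))])
E
python3 -c "
import cv2;t=cv2.imread('pics/w17_full.png');cv2.imwrite('pics/w17b.png',cv2.resize(cv2.convertScaleAbs(t[0:200,230:400],alpha=1.5),None,fx=3,fy=3,interpolation=cv2.INTER_CUBIC))"
```

```text
[0.47779283 0.13192362 0.09612836] [-0.11  0.27  0.15  0.08 -0.26 -0.06]
tail [array([0.5014, 0.0325, 0.0475]), array([0.5467, 0.0333, 0.0475])] base [array([0.4889, 0.0782, 0.02  ]), array([0.5571, 0.0795, 0.02  ])]
sheets far [array([ 0.4142, -0.0531,  0.002 ]), array([ 0.5357, -0.0469,  0.002 ])]
```

View pics/w17b.png

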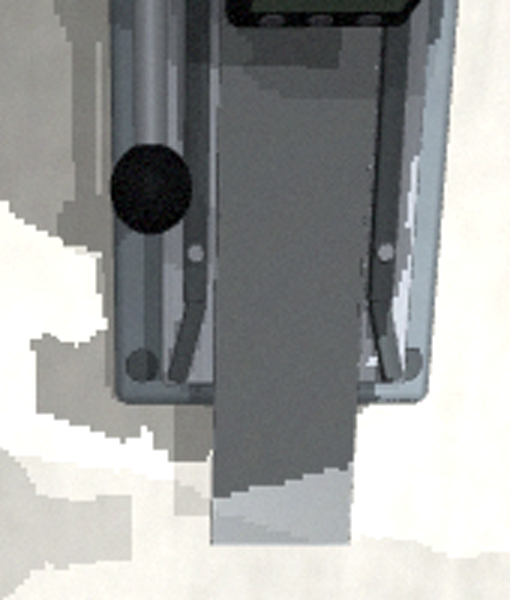

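The protrusion is 45–46 mm and the sheets are where they were. The ball triangulates to z ≈ 0.096 ± 3 mm against an expected 0.093. A re-touch will show whether the lever sprang back.

Emit:
carry_out:
  motion:
    - {"jaw": -1, "tx": 5, "ty": 0, "tz": 0, "wx": 0, "wy": 0, "wz": 0}
    - {"jaw": -1, "tx": 5, "ty": 0, "tz": 0, "wx": 0, "wy": 0, "wz": 0}
    - {"jaw": -1, "tx": 1.8, "ty": 0, "tz": 4, "wx": 0, "wy": 0, "wz": 0}
    - {"jaw": -1, "tx": 0, "ty": 0, "tz": 3.5, "wx": 0, "wy": 0, "wz": 0}
    - {"jaw": -1, "tx": 0, "ty": 0, "tz": 1.8, "wx": 0, "wy": 0, "wz": 0}
    - {"jaw": -1, "tx": 0, "ty": 0, "tz": 0.5, "wx": 0, "wy": 0, "wz": 0}
    - {"jaw": -1, "tx": 0, "ty": 0, "tz": 0, "wx": 0, "wy": 0, "wz": 0}
    - {"jaw": -1, "tx": 0, "ty": 0, "tz": 0, "wx": 0, "wy": 0, "wz": 0}
    - {"jaw": -1, "tx": 0, "ty": 0, "tz": 0, "wx": 0, "wy": 0, "wz": 0}

```text
clock: 25.52
tcp_pos: [0.4791, 0.1322, 0.2821]
orientation: [0.0, 0.7, 0.714, 0.0]
wrist_force: [0.4, -0.1, 0.8]
finger_gap: 0.0003
```

Emit:
carry_out:
  motion:
    - {"jaw": -1, "tx": 0, "ty": 0, "tz": 0.3, "wx": 0, "wy": 0, "wz": 0}
    - {"jaw": -1, "tx": 0, "ty": 0, "tz": 0, "wx": 0, "wy": 0, "wz": 0}
    - {"jaw": -1, "tx": 0, "ty": 0, "tz": 0, "wx": 0, "wy": 0, "wz": 0}

```text
clock: 25.9
tcp_pos: [0.4787, 0.1321, 0.2782]
orientation: [-0.0, 0.7, 0.714, -0.0]
wrist_force: [0.2, 0.9, -0.3]
finger_gap: -0.0
```

Emit:
carry_out:
  motion:
    - {"jaw": -1, "tx": 0, "ty": 0, "tz": 0.2, "wx": 0, "wy": 0, "wz": 0}
    - {"jaw": -1, "tx": 0, "ty": 0, "tz": 0, "wx": 0, "wy": 0, "wz": 0}
    - {"jaw": -1, "tx": 0, "ty": 0, "tz": 0, "wx": 0, "wy": 0, "wz": 0}

```text
clock: 26.28
tcp_pos: [0.4789, 0.1322, 0.2765]
orientation: [-0.0, 0.7, 0.714, -0.0]
wrist_force: [-0.7, -0.2, 2.3]
finger_gap: 0.0
```

Emit:
carry_out:
  motion:
    - {"jaw": -1, "tx": 0, "ty": 0, "tz": 0.1, "wx": 0, "wy": 0, "wz": 0}
    - {"jaw": -1, "tx": 0, "ty": 0, "tz": 0, "wx": 0, "wy": 0, "wz": 0}

```text
clock: 26.52
tcp_pos: [0.4789, 0.1322, 0.2759]
orientation: [-0.0, 0.7, 0.714, -0.0]
wrist_force: [-1.6, -0.5, 5.2]
finger_gap: -0.0001
```

The first touch is at TCP z ≈ 0.2767, then it's stiff straight away. The lever stayed at exactly the predicted 0.94 rad height, with the foot on the strip. Retreat, final look, hand in.

Emit:
carry_out:
  motion:
    - {"jaw": -1, "tx": 0, "ty": 0, "tz": -0.3, "wx": 0, "wy": 0, "wz": 0}
    - {"jaw": -1, "tx": 0, "ty": 0, "tz": -2, "wx": 0, "wy": 0, "wz": 0}
    - {"jaw": -1, "tx": 0, "ty": 0, "tz": -4, "wx": 0, "wy": 0, "wz": 0}
    - {"jaw": -1, "tx": 0, "ty": 0, "tz": -4, "wx": 0, "wy": 0, "wz": 0}
    - {"jaw": -1, "tx": -5, "ty": 0, "tz": -2, "wx": 0, "wy": 0, "wz": 0}
    - {"jaw": -1, "tx": -5, "ty": 0, "tz": 0, "wx": 0, "wy": 0, "wz": 0}
    - {"jaw": -1, "tx": 0, "ty": 0, "tz": 0, "wx": 0, "wy": 0, "wz": 0}
    - {"jaw": -1, "tx": 0, "ty": 0, "tz": 0, "wx": 0, "wy": 0, "wz": 0}

```text
clock: 27.52
tcp_pos: [0.4806, 0.0323, 0.3978]
orientation: [-0.001, 0.701, 0.714, -0.0]
wrist_force: [-0.3, 0.1, -0.5]
finger_gap: -0.0003
```

```bash
python3 look.py wrist w18 0 0 560 420 1.5
```

```text
27.525 [0.4806 0.0323 0.3978] [-1.000e-03  7.005e-01  7.136e-01 -5.000e-04] [-0.1   0.14 -0.2   1.24  0.    1.45] [-0.3  0.1 -0.5] -0.0002549948242075186
k 1.0
```

View pics/w18.png

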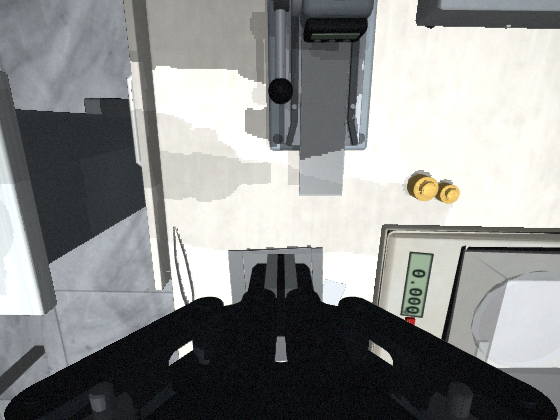

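The strip is in the channel (tail at row 195), the ball is down at (281,90), the sheets, weights and tweezers are in place, and the robot is clear of everything.

```bash
python3 -c "
from workcell import env;print(env.hand_in())"
```

```text
the job is handed in; nothing more can be done
None
```

The strip is in the thickness gauge, home against the end stop with the foot lowered onto it, and the job was handed in at about 27.5 s.

I slid the strip alone until it hung 39.5 mm over the right-hand edge. I then pinched it by its long edges, corrected a 1.7° droop, fed it between the guides to the stop and let go. After that I pushed the ball lever down with the fingers shut.

**Home against the stop:** the strip met the stop with about 6 N at the predicted position. Its tail measured 45–46 mm before the base front, where 45 mm is expected.

**Foot on the strip:** the lever became stiff at the predicted height. A second touch found it still there, with first contact at TCP z ≈ 0.2767 m.

**Everything else:** the two wide sheets showed no measurable movement. In the last picture the weights and tweezers are where they were, and the robot was touching nothing.

**One disagreement:** the camera put the ball about 3 mm higher than expected (96 mm against 93 mm). That is about the error I allow for that measurement, so I relied on the second touch instead. I could not see the foot itself under the head.

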